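# Tighten the steaming stand and load it

## Task

Put the adjustable wrench's jaws over the brass nut of the steaming stand, roll its worm until the jaws just fit the nut, and with the wrench turn the nut clockwise (seen from above) until you feel it come up hard. Lay the wrench back flat on the middle of the red trivet and stand every lidded cup upright inside the steamer basket; once all that is done, press the green fan button fully in. Do not turn the nut or push the sliding jaw with the bare fingers, and leave the other things on the ledge where they are.

Things in the scene. Friction and masses are not known exactly. Their poses are not given: they have to be found in the camera images.
- wrench: Loose bright steel adjustable wrench lying flat, 0.35 kg, 16 mm thick (underside at its z = 0), 210 mm long along its x. Handle: x -110 to 14 mm, y -11 to 11. Head: x 14 to 69, y -32 to 30. Mouth in front of the head, open to +x: throat at x = 69; fixed jaw x 69 to 99, y 11 to 30; sliding jaw on the -y side. Origin on the underside near the balance point (x = 10).
- wrench_grip (a point): A good place to grip the wrench from above, across its y, to lift it: on the handle's axis at (-10, 0, 8) mm of the wrench's frame; the handle is 22 mm wide here. Same axes as the wrench.
- wrench_mouth (a point): Point of the wrench at (85, 0, 0) mm of its frame: where the nut's centre lies, within a few mm, when the jaws fit the nut and it sits deep in the mouth. Same axes as the wrench.
- worm (a joint): Angle of the worm (rad), a knurled brass barrel 20 mm in diameter and 18 mm long, axis along the wrench's y. Rubbing its crest towards the jaws (+x of the wrench) turns it positive and closes the jaws; towards the handle opens them. 1 rad moves the jaw 0.6 mm. It drags with 0.04 N m (4 N at the crest): rub with a fingertip pressed on it with some 5 to 10 N.
- worm_crest (a point): Top of the worm, at (45, -3, 21) mm of the wrench's frame, 5 mm above the head's top face. Same axes as the wrench. When the wrench lies round the nut, rubbing towards the jaws pushes the throat against the nut, which holds the wrench.
- jaw (a joint): How far the sliding jaw has closed (m), driven by the worm: gap between the jaws = 32 mm minus this value. The nut needs a gap of 22 mm; the fit is good when the gap is under 23.5 mm round the nut. The sliding jaw stops by itself on the nut.
- jaw_block: The sliding jaw itself, 28 x 16 x 16 mm; origin at the centre of its underside, axes as the wrench's.
- nut (a joint): Angle of the nut on its stud (rad), growing as it is tightened, clockwise from above. It starts at 0 to 0.3, runs stiffly (0.3 N m; 2 to 5 N at the handle 145 mm from the nut, with the wrench's own drag) and comes up hard at 0.8, which is fully tight (0.74 and more count). It stays where it is left.
- nut_hex (a point): Brass hexagon nut, axis upright, 22 mm across flats, 25.4 mm across corners, 18 mm high; origin at the centre of its underside, which lies on the base plate; its y axis is the normal of one pair of flats (the others at 60 degrees); it turns with the nut. The stud's end stands 3 mm out of it.
- stand: Fixed steaming stand: aluminium base plate 170 (x) by 320 (y) mm, 5 mm thick, centred at (-25, -40) mm of its frame, on which the wrench can lie flat round the nut, with the nut at (-10, -100) mm and the steamer basket at (20, 95) mm. Origin at the ledge's level.
- basket_in (a point): Centre of the inner floor of the round stainless steamer basket, 20 mm above the ledge; inner radius about 104 mm, rim 35 mm above this floor; z up. Holds four such cups.
- trivet: Fixed round red hard silicone trivet, 200 mm in diameter, 8 mm thick; origin at the centre of its underside. The wrench lies on it at the start and its origin should end within 60 mm of the trivet's centre.
- fan_button (a joint): Travel of the fan button (m): 0 out, 0.006 fully in (0.004 counts), sprung, 4 N.
- fan_button_top (a point): Middle of the face of the round green button, 30 mm in diameter, near the lower edge of the sloped steel hood panel; its z axis points straight out of the face (up and towards the robot, 0.45 rad off vertical); press against z.
- cup0: Lidded white and blue ceramic custard cup, 46 mm in diameter, 44 mm high to the lid (57 mm to the lid's small knob, 12 mm wide), 0.14 kg, rigid, lid fixed; origin at the centre of its underside. May be absent.
- cup1: Lidded white and blue ceramic custard cup, 46 mm in diameter, 44 mm high to the lid (57 mm to the lid's small knob, 12 mm wide), 0.14 kg, rigid, lid fixed; origin at the centre of its underside. May be absent.
- cup2: Lidded white and blue ceramic custard cup, 46 mm in diameter, 44 mm high to the lid (57 mm to the lid's small knob, 12 mm wide), 0.14 kg, rigid, lid fixed; origin at the centre of its underside. May be absent.
- cup3: Lidded white and blue ceramic custard cup, 46 mm in diameter, 44 mm high to the lid (57 mm to the lid's small knob, 12 mm wide), 0.14 kg, rigid, lid fixed; origin at the centre of its underside. May be absent.
- chopstick_cup: Bystander: blue ceramic cup, 68 mm wide, 85 mm high, with steel chopsticks standing in it to 190 mm; origin at the centre of its underside.
- bamboo_lid: Bystander: bamboo steamer lid, 170 mm across, 25 mm high; origin at the centre of its underside.
- sauce_bottle: Bystander: amber sauce bottle, 56 mm wide, 150 mm high; origin at the centre of its underside.
- pepper_jar: Bystander: glass jar, 48 mm wide, 70 mm high; origin at the centre of its underside.
- timer: Bystander: white kitchen timer, 50 x 50 x 22 mm; origin at the centre of its underside.
- spoon: Bystander: spoon lying flat; origin at the centre of its underside.
There are look-alikes about, which are no part of the job. What is shaped like the cup2 but turquoise is not meant.

How it is judged:
On the way, in this order (a step that is already met when the one before it is completed fails the run):
1. the wrench lies round the nut with its jaws closed to fit (gap under 23.5 mm), before the nut is tight (value of joint jaw above 0.0085 m and horizontal distance between wrench_mouth and nut_hex below 0.008 m and z of wrench in the frame of nut_hex below 0.012 m and angle between wrench's own z axis and vertical below 0.12 rad and value of joint nut below 0.6 rad), for 0.2 s.
2. the nut is turned up hard with the wrench (value of joint nut above 0.74 rad and horizontal distance between wrench_mouth and nut_hex below 0.012 m), for 0.1 s.
3. the wrench lies on the trivet and all cups stand in the basket (horizontal distance between wrench and trivet below 0.06 m and height (world z) of wrench between 0.004 and 0.014 m and angle between wrench's own z axis and vertical below 0.1 rad and linear speed of each of wrench, cup0, cup1, cup2, cup3 below 0.03 m/s and horizontal distance between each of cup0, cup1, cup2, cup3 and basket_in below 0.085 m and z of each of cup0, cup1, cup2, cup3 in the frame of basket_in below 0.01 m and angle between each of cup0, cup1, cup2, cup3's own z axis and vertical below 0.2 rad), for 0.2 s.
4. the fan button is pressed fully in with everything in its place (all of step 3 and value of joint fan_button above 0.004 m), for 0.05 s.
At the end, for the whole second after the job is handed in: The nut is tight (0.74 rad or more), the wrench lies flat and still on the trivet with its origin within 60 mm of the trivet's centre, every cup present stands upright (within 0.2 rad) on the basket's floor, and the fan button has been pressed (4 mm or more) after all that and let go (all of step 3 and value of joint nut above 0.74 rad and value of joint fan_button below 0.002 m); the robot touches nothing.
It fails at once if the bare fingers turn the nut (contact force between the fingers and nut above 5 N).
It fails at once if the bare fingers push the sliding jaw (contact force between the fingers and jaw_block above 12 N).
It fails at once if a bystander is moved more than 4 cm or tipped (distance of any of chopstick_cup, bamboo_lid, sauce_bottle, pepper_jar, timer, spoon from where it was at the start of the episode above 0.04 m or angle between any of chopstick_cup, bamboo_lid, sauce_bottle, pepper_jar, timer's own z axis and vertical above 0.5 rad).
Of cup0, cup1, cup2, cup3 only 2 to 3 are there at a start; the rules pass over those that are not, and their reading is None.
At some moment in a run one of cup0, cup1, cup2, cup3 may be knocked a few centimetres aside while the robot is not near it.
Once in a run the grip may slacken for a moment while it holds something.
It also fails if it takes over 210 s, if anything falls off the work surface, if the arm or the gripper's body presses on something with over 40 N, if the wrist force passes 120 N, or if a joint passes its speed limit or range.

## Robot

A 7-joint arm with a two-finger parallel gripper is mounted at the origin on the work surface. World frame = base frame: x ahead of the robot, y to its left, z up, the work surface at z = 0. Lengths are in m, angles in rad, forces in N, time in s.
With the tool pointing down it reaches from about 0.4 to 0.85 m from the base axis. Payload 4.5 kg.
Tool frame: the origin (TCP) lies midway between the tips of the shut fingers; the grasp point (between the pads) lies 19 mm behind it; z points along the fingers, y is the direction in which the jaws open and shut (so a half turn about z gives the same grasp; the last joint's range is limited). The gripper opens to 88 mm and grips with 3 to 60 N. Pads are 18 mm wide; open, the fingers measure 123 mm over their backs; the gripper's body (75 mm by 187 mm) begins 45 mm behind the grasp point.
Start: joints at [-1.304, 0.689, -0.195, 1.565, 0.157, 0.902, -0.215], TCP at [0.144, 0.608, 0.239] pointing down, gripper open.
Joint ranges: [-3.01, 3.01], [-0.46, 2.08], [-1.47, 1.51], [0.13, 2.56], [-1, 4.14], [0.04, 2.09], [-2.66, 2.66]. Speed limits (rad/s): [2.57, 2.57, 3.14, 3.14, 3.14, 3.14, 3.14].

## Interface

Orientations are given as a unit quaternion [x, y, z, w].
In Python, from plant import r, viewer gives the robot as it stands.
- The arm moves only by the tool play_rows, never from a script. Its argument "commands" is a list of rows, each an object with "delta_rot": the turn, a rotation vector about the tool's x, y, z normalised to -1 to 1, where 1 is pi rad, a list of three; "travel": the shift along the tool's x, y, z normalised to -1 to 1, where 1 is 15 cm, a list of three; "gripper": the opening, from -1 (shut) to 1 (fully open). In form: [{"delta_rot": [wx, wy, wz], "travel": [x, y, z], "gripper": gripper}, ...]. A call has 1 to 12 rows; each row is the pose to reach, as a shift and turn from the pose commanded when the call began, along the tool's axes at that moment, turning the shorter way round; what a row does not reach only later rows make up. A row lasts 1/8 s, in which the tool goes at most 62.5 mm and 10.7 degrees, less where a joint would pass 70% of its speed; a pose out of reach is approached as far as the arm can. A call with a number of a shift or a turn outside -1 to 1 is refused whole. A call with a gripper value outside its range is refused whole. The fingers move at their own pace and stop on an object; "force" is the grip in N (left out, the last holds). Time passes only in rows, so rows that repeat a pose let the fingers close. It gives the time, the measured TCP pose, the force and the opening at its end, in the units of the state.
- r.get_state(): the state, without advancing time (a new reading comes with each control period).
- viewer.snapshot(name): name is "scene" or "side" or "wrist"; returns a dict with "color" (420x560x3 uint8, red, green, blue), "z_map" (420x560 float32, m along the optical axis (not along the pixel's ray), 0 where there is no reading), "fx", "fy", "cx", "cy" (pixels), "origin" and "attitude" of the camera in the world. Camera axes: x right, y up, looking along -z (the intrinsics and any distortion apply to the point x, -y, -z); pixel columns grow to the right and rows downward; lengths in m; the calibration is good to about 2 mm. A picture is of the moment at which its call begins.
- r.finish_job(): hands the job in, once; it reports no verdict.
Trained networks look in the newest picture that a camera, given by its name, has taken for a name from the list of things; names that differ only in an ending like _2 or _b are one class to them, and where a whole thing is asked for, a point or a joint stands for the part that bears it (a point fixed in the world has none). Each returns a list of dicts, best first, with "conf" (0 to 1); they miss things now and then, are a little off and sometimes report something else, mostly with a low value. They report only what shows in the picture. A call takes as long as a camera call. They do not tell look-alikes from the thing itself.
- viewer.outline_of(camera, label): "pixels" (420x560 bool, what is visible of it) and "at" ([column, row] in pixels, amid what is visible of it).
- viewer.pinpoint(camera, label): "at" ([column, row] in pixels: a listed point, or the origin of a listed thing).
The state is a dict: "clock": time; "q": joint angles; "qd": joint speeds; "joint_torque": joint torques, N m; "tool_pos": TCP position; "eef_rot": TCP orientation; "contact_force": force on the tool from outside, world axes, zero at the start; "moment": the same for the moment, N m; "opening": opening from 0.0 (shut) to 1.0 (fully open).
Only numpy, scipy, OpenCV 4.12 (cv2) and the standard library are available. Lean on these libraries where they do the work, as an engineer would, in place of code of your own. Each camera call takes 0.05 s, during which the arm holds its last target. There are 200 camera calls.

## Working session

There is one attempt and no reset: what is moved stays moved. The work goes in short steps, Python scripts to look and compute and a tool call to move; the robot and the scene stay as the last step left them, time stands still between calls to the robot, and variables do not carry over. Pictures are saved under pics/ and viewed, about 12 in all and at most 16, crops included, and the job is handed in when it is done.

Besides the shell and the picture viewer there is one more tool, called after "Emit:" by a JSON object that holds its "fn" and its "kwargs", one argument or row to a line. play_rows: Moves the arm, as the interface text tells. Its arguments: {"type":"object","properties":{"commands":{"type":"array","items":{"type":"object","properties":{"delta_rot":{"type":"array","items":{"type":"number","minimum":-1,"maximum":1}},"travel":{"type":"array","items":{"type":"number","minimum":-1,"maximum":1}},"gripper":{"type":"number"}}}},"force":{"type":"number"}},"required":["commands"]}

```bash
ls; mkdir -p pics; cat > h.py <<'E'
import numpy as np, cv2
from scipy.spatial.transform import Rotation as R
from plant import r, viewer
def snap(c,save=None):
    s=viewer.snapshot(c)
    if save: cv2.imwrite('pics/'+save+'.png',s['color'][:,:,::-1])
    return s
def att(s):
    a=np.array(s['attitude'],float)
    return R.from_quat(a) if a.size==4 else R.from_matrix(a.reshape(3,3))
def ray(s,px):
    d=np.array([(px[0]-s['cx'])/s['fx'],-(px[1]-s['cy'])/s['fy'],-1.])
    return att(s).apply(d)
def at_z(s,px,z):
    d=ray(s,px);o=np.array(s['origin']);return o+d*(z-o[2])/d[2]
def pt(s,px):
    u,v=int(round(px[0])),int(round(px[1]))
    w=s['z_map'][max(0,v-1):v+2,max(0,u-1):u+2];w=w[w>0]
    if not len(w): return None
    return np.array(s['origin'])+ray(s,px)*np.median(w)
def cloud(s,mask=None):
    v,u=np.nonzero((s['z_map']>0)&(mask if mask is not None else True))
    z=s['z_map'][v,u]
    d=np.stack([(u-s['cx'])/s['fx'],-(v-s['cy'])/s['fy'],-np.ones(len(u))],1)*z[:,None]
    return np.array(s['origin'])+att(s).apply(d)
def px(s,p):
    c=att(s).inv().apply(np.array(p)-np.array(s['origin']))
    return np.array([s['cx']+s['fx']*c[0]/-c[2], s['cy']+s['fy']*c[1]/c[2]])
def go(p,rot=None):
    "rows numbers to reach world TCP p, rot (R) from current measured pose"
    st=r.get_state();R0=R.from_quat(st['eef_rot'])
    t=R0.inv().apply(np.array(p)-np.array(st['tool_pos']))/0.15
    w=np.zeros(3) if rot is None else (R0.inv()*rot).as_rotvec()/np.pi
    return np.round(t,4),np.round(w,4)
def down(yaw):
    "tool pointing down, tool y axis (jaw opening) at world yaw"
    y=np.array([np.cos(yaw),np.sin(yaw),0]);z=np.array([0,0,-1.]);x=np.cross(y,z)
    return R.from_matrix(np.stack([x,y,z],1))
E
cat > a.py <<'E'
from h import *
print(r.get_state())
for c in ['scene','side','wrist']:
    s=snap(c,c+'0'); print(c,s['fx'],s['cx'],s['cy'],s['origin'],[k for k in s])
    for l in ['wrench','wrench_grip','wrench_mouth','worm_crest','jaw_block','nut_hex','stand','basket_in','trivet','fan_button_top','cup0','chopstick_cup','bamboo_lid','sauce_bottle','pepper_jar','timer','spoon']:
        for d in viewer.pinpoint(c,l)[:6]:
            if d['conf']<.2: continue
            p=pt(s,d['at']); print(l,round(d['conf'],2),np.round(d['at'],1),None if p is None else np.round(p,3))
E
python3 a.py; python3 -c "
import cv2,numpy as np
a=[cv2.imread(f'pics/{c}0.png') for c in('scene','side')]
print(a[0].shape)"
```

```text
pics
{'clock': 0.0, 'q': array([-1.30420552,  0.6899715 , -0.19453501,  1.5663811 ,  0.15730268,
        0.90247541, -0.2151115 ]), 'qd': array([-0.00039308,  0.00116466,  0.00053777,  0.00122301,  0.00088847,
       -0.0028929 ,  0.00147084]), 'joint_torque': array([-3.86199436e-04, -5.27557147e+01, -1.26681224e+00, -1.53432173e+01,
       -5.25690929e-02,  6.48729532e-03,  1.65610895e-04]), 'tool_pos': array([0.14407228, 0.607504  , 0.23790847]), 'eef_rot': array([ 1.16085361e-01,  9.93238814e-01, -9.19804674e-04, -4.59321773e-05]), 'contact_force': array([ 0.70071473, -0.00687609, -0.26042444]), 'moment': array([-0.02318128,  0.01031307,  0.02952319]), 'opening': 1.0004765685855321}
scene 463.23645653213777 280.15482872583954 208.85549109572335 [1.09357172 1.00284264 0.89866713] ['color', 'z_map', 'fx', 'fy', 'cx', 'cy', 'origin', 'attitude']
wrench 0.65 [260.9 168.9] [ 0.458 -0.322  0.027]
wrench 0.59 [387.9 247.9] [0.323 0.245 0.025]
wrench_grip 0.93 [259.4 164.6] [ 0.449 -0.353  0.027]
wrench_mouth 0.73 [266.8 180.4] [ 0.461 -0.267  0.009]
worm_crest 0.92 [262.5 169.4] [ 0.455 
[... 1715 characters left out ...]
 186.1] [0.298 0.3   0.026]
cup0 0.48 [251.2 154.7] [0.545 0.391 0.025]
cup0 0.45 [221.4 188.4] [0.399 0.256 0.026]
chopstick_cup 0.84 [300.9 161.7] [0.707 0.294 0.033]
bamboo_lid 0.72 [359.5 235. ] [ 0.775 -0.073  0.024]
sauce_bottle 0.58 [236.1 144.6] [0.51  0.483 0.007]
sauce_bottle 0.47 [298.  163.5] [0.699 0.3   0.02 ]
sauce_bottle 0.22 [285.9 316.5] [ 0.462 -0.262  0.004]
pepper_jar 0.58 [198.2 201.5] [0.31  0.211 0.037]
timer 0.65 [348.2 372.5] [ 0.561 -0.467  0.021]
spoon 0.52 [190.8 164.6] [0.322 0.428 0.004]
wrist 328.84687221432927 274.83685948786075 208.35093340498562 [0.07444829 0.62390427 0.38351084] ['color', 'z_map', 'fx', 'fy', 'cx', 'cy', 'origin', 'attitude']
(420, 560, 3)
```

```bash
python3 -c "
import cv2
a=cv2.imread('pics/scene0.png');cv2.imwrite('pics/s1.png',cv2.resize(a[130:370,170:450],(700,600),interpolation=cv2.INTER_CUBIC))
a=cv2.imread('pics/side0.png');cv2.imwrite('pics/s2.png',cv2.resize(a[120:400,160:430],(579,600),interpolation=cv2.INTER_CUBIC))
"
```

```text
(no output)
```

View pics/s1.png

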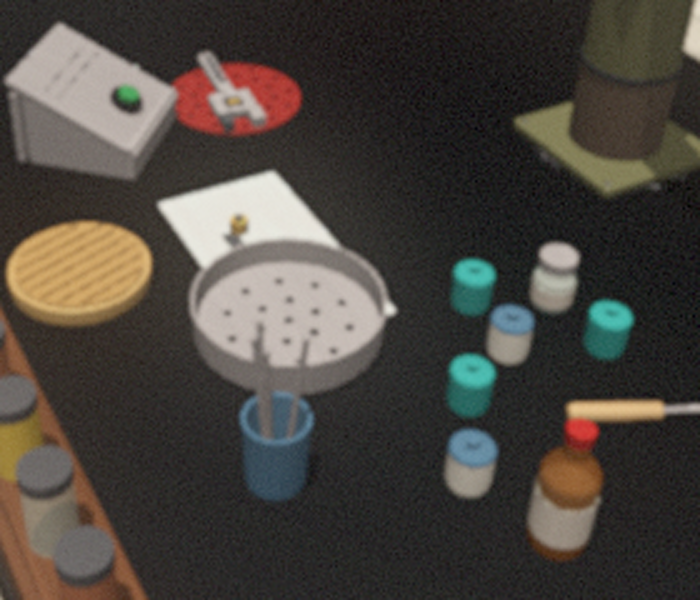

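View pics/s2.png

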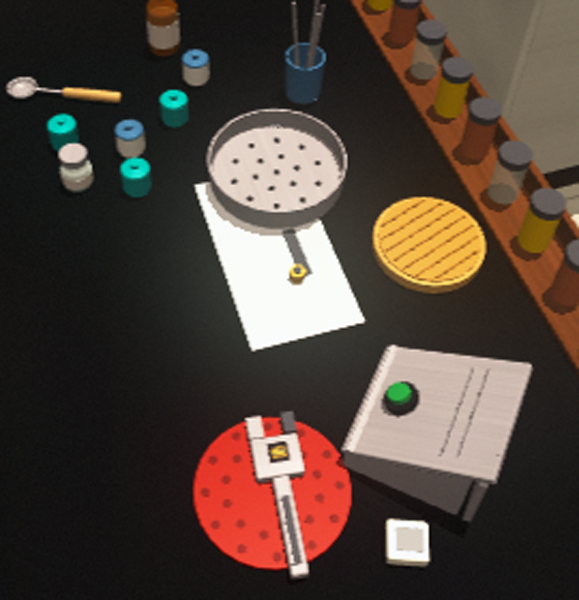

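```bash
cat > b.py <<'E'
from h import *
S={c:snap(c) for c in ('scene','side')}
for c,s in S.items():
    print(c)
    hsv=cv2.cvtColor(s['color'],cv2.COLOR_RGB2HSV)
    for l in ['cup0','pepper_jar','spoon','chopstick_cup','sauce_bottle','bamboo_lid','timer']:
        for d in viewer.outline_of(c,l)[:7]:
            if d['conf']<.3: continue
            m=d['pixels'];C=cloud(s,m); 
            top=np.percentile(C[:,2],96); lid=C[abs(C[:,2]-0.044)<.005] if l=='cup0' else C
            mid=(lid.max(0)+lid.min(0))/2 if len(lid) else 0
            print(l,round(d['conf'],2),np.round(d['at']),'hsv',np.median(hsv[m],0),'n',m.sum(),'top',round(top,3),'mid',np.round(mid,3),len(lid),'med',np.round(np.median(lid,0),3))
    C=cloud(s); col=s['color'].reshape(-1,3)[(s['z_map']>0).ravel()].astype(int); H=hsv.reshape(-1,3)[(s['z_map']>0).ravel()]
    # trivet
    k=(H[:,0]<8)|(H[:,0]>172); k&=(H[:,1]>150)&(H[:,2]>100)&(C[:,1]<-.15)&(C[:,2]<.03)
    (x,y),(w,h),a=cv2.minAreaRect(C[k][:,:2].astype(np.float32)); print('trivet',x,y,w,h,np.median(C[k][:,2]))
    # plate
    k=(H[:,1]<50)&(H[:,2]>120)&(abs(C[:,2]-.005)<.006)&(abs(C[:,0]-.57)<.2)&(abs(C[:,1])<.22)
    print('plate',cv2.minAreaRect(C[k][:,:2].astype(np.float32)),k.sum())
    # basket rim
    k=(abs(C[:,2]-.055)<.006)&(abs(C[:,0]-.6)<.14)&(abs(C[:,1]-.135)<.14)
    A=np.c_[2*C[k][:,:2],np.ones(k.sum())];x=np.linalg.lstsq(A,(C[k][:,:2]**2).sum(1),rcond=None)[0]; print('rim',x[:2],np.sqrt(x[2]+x[0]**2+x[1]**2),k.sum())
    # hood
    k=(C[:,2]>.03)&(C[:,0]>.5)&(C[:,1]<-.12)&(C[:,1]>-.45)&(C[:,0]<.9)
    print('hood',cv2.minAreaRect(C[k][:,:2].astype(np.float32)),C[k].min(0),C[k].max(0))
    k&=(H[:,0]>45)&(H[:,0]<75)&(H[:,1]>120)
    print('button',np.median(C[k],0),(C[k].max(0)+C[k].min(0))/2,k.sum())
    # wrench
    k=(C[:,2]>.013)&(C[:,2]<.04)&(C[:,0]>.33)&(C[:,0]<.52)&(C[:,1]<-.22)&(C[:,1]>-.45)
    w=C[k]; m=w[:,:2].mean(0); u=np.linalg.svd(w[:,:2]-m,full_matrices=False)[2]; t=(w[:,:2]-m)@u.T
    print('wrench',m,u[0],t.min(0),t.max(0),np.median(w[:,2]))
    for l in ['wrench','wrench_grip','wrench_mouth','worm_crest','nut_hex']:
        for d in viewer.pinpoint(c,l)[:1]: 
            z={'wrench':.008,'wrench_grip':.016,'wrench_mouth':.008,'worm_crest':.029,'nut_hex':.005}[l]
            print(l,round(d['conf'],2),np.round(at_z(s,d['at'],z),3))
E
python3 b.py
```

```text
scene
cup0 0.88 [376. 260.] hsv [ 25.  36. 150.] n 367 top 0.057 mid [0.401 0.281 0.044] 61 med [0.413 0.292 0.046]
cup0 0.85 [358. 316.] hsv [100.   42.5 151. ] n 474 top 0.056 mid [0.551 0.414 0.044] 86 med [0.561 0.422 0.047]
cup0 0.81 [357. 283.] hsv [ 87.  153.  124.5] n 368 top 0.055 mid [0.489 0.327 0.044] 63 med [0.501 0.338 0.045]
cup0 0.76 [358. 245.] hsv [ 87. 151. 112.] n 321 top 0.057 mid [0.392 0.198 0.044] 50 med [0.404 0.208 0.046]
cup0 0.53 [412. 260.] hsv [ 87.  155.5 109. ] n 362 top 0.055 mid [0.301 0.325 0.044] 72 med [0.313 0.335 0.047]
pepper_jar 0.75 [391. 241.] hsv [ 17.  22. 156.] n 416 top 0.074 mid [0.284 0.207 0.039] 414 med [0.313 0.245 0.047]
spoon 0.67 [433. 289.] hsv [ 16.  93. 191.] n 475 top 0.023 mid [0.362 0.448 0.076] 472 med [0.327 0.439 0.014]
chopstick_cup 0.87 [281. 302.] hsv [102.  83.  97.] n 1270 top 0.175 mid [0.684 0.265 0.098] 1266 med [0.726 0.335 0.068]
sauce_bottle 0.64 [397. 326.] hsv [ 14. 151. 133.] n 1222 top 0.151 mid [0.476 0.472 0.076] 1220 med [0.53  0.521 0.082]
sauce_bottle 0.37 [202. 240.] hsv [ 18. 127. 198.] n 1864 top 0
[... 2984 characters left out ...]
2548928260803, 0.19343963265419006), 87.25830841064453) 2845
rim [0.60783601 0.13982584] 0.10741265285228435 256
hood ((0.7072052955627441, -0.2854600250720978), (0.3336750268936157, 0.18254341185092926), 46.587406158447266) [ 0.52993852 -0.44996483  0.03001038] [ 0.78658036 -0.13088461  0.1311224 ]
button [ 0.61370246 -0.31170583  0.08441832] [ 0.61446245 -0.31044372  0.07980598] 87
wrench [ 0.44746653 -0.34190629] [-0.14974038 -0.98872535] [-0.08384842 -0.10104691] [0.1099143  0.05657164] 0.022276768667313207
wrench 0.18 [0.584 0.03  0.008]
wrench_grip 0.87 [ 0.446 -0.358  0.016]
wrench_mouth 0.72 [ 0.457 -0.275  0.008]
worm_crest 0.8 [ 0.445 -0.315  0.029]
nut_hex 0.54 [0.296 0.232 0.005]
```

Emit:
{"fn": "play_rows", "kwargs": {
  "commands": [
    {"delta_rot":[0,0,0.481],"travel":[-1,-1,0],"gripper":0.36},
    {"delta_rot":[0,0,0.481],"travel":[-1,-1,0],"gripper":0.36},
    {"delta_rot":[0,0,0.481],"travel":[-1,-1,0],"gripper":0.36},
    {"delta_rot":[0,0,0.481],"travel":[-1,-1,0],"gripper":0.36},
    {"delta_rot":[0,0,0.481],"travel":[-1,-1,0],"gripper":0.36},
    {"delta_rot":[0,0,0.481],"travel":[-1,-1,0],"gripper":0.36},
    {"delta_rot":[0,0,0.481],"travel":[-1,-1,0],"gripper":0.36},
    {"delta_rot":[0,0,0.481],"travel":[-1,-1,0],"gripper":0.36},
    {"delta_rot":[0,0,0.481],"travel":[-1,-1,0],"gripper":0.36},
    {"delta_rot":[0,0,0.481],"travel":[-1,-1,0],"gripper":0.36}
  ],
  "force": 20
}}

```text
clock: 5.25
tool_pos: [0.2554, 0.4277, 0.2388]
eef_rot: [0.765, 0.645, 0.0, -0.0]
contact_force: [-0.2, -0.4, -0.2]
opening: 0.677
```

```bash
python3 -c "
from h import *
s=r.get_state();print(s['tool_pos'],s['clock'],s['q'])
print(go([.401,.278,.13],down(np.radians(-10))))"
```

```text
[0.25540722 0.42774941 0.23880599] 5.25 [-1.27037754  0.53492265  0.22734996  1.95442094 -0.18584465  0.67179704
 -1.09765174]
(array([-0.8201,  1.1254,  0.7251]), array([-0.    , -0.0001,  0.0015]))
```

Emit:
{"fn": "play_rows", "kwargs": {
  "commands": [
    {"delta_rot":[0,0,0],"travel":[-0.41,0.56,0.2],"gripper":0.36},
    {"delta_rot":[0,0,0],"travel":[-0.41,0.56,0.2],"gripper":0.36}
  ]
}}

```text
clock: 5.5
tool_pos: [0.3288, 0.3513, 0.2084]
eef_rot: [0.765, 0.644, 0.0, 0.0]
contact_force: [-0.6, 0.2, -0.6]
opening: 0.675
```

Emit:
{"fn": "play_rows", "kwargs": {
  "commands": [
    {"delta_rot":[0,0,0],"travel":[-0.41,0.565,0.5],"gripper":0.36},
    {"delta_rot":[0,0,0],"travel":[-0.41,0.565,0.525],"gripper":0.36},
    {"delta_rot":[0,0,0],"travel":[-0.41,0.565,0.525],"gripper":0.36}
  ]
}}

```text
clock: 5.88
tool_pos: [0.4023, 0.2728, 0.128]
eef_rot: [0.767, 0.641, -0.002, 0.001]
contact_force: [0.1, 0.3, -0.0]
opening: 0.68
```

Emit:
{"fn": "play_rows", "kwargs": {
  "commands": [
    {"delta_rot":[0,0,0],"travel":[0,0,0.35],"gripper":0.36},
    {"delta_rot":[0,0,0],"travel":[0,0,0.65],"gripper":0.36},
    {"delta_rot":[0,0,0],"travel":[0,0,0.733],"gripper":0.36},
    {"delta_rot":[0,0,0],"travel":[0,0,0.733],"gripper":0.36},
    {"delta_rot":[0,0,0],"travel":[0,0,0.733],"gripper":-0.2},
    {"delta_rot":[0,0,0],"travel":[0,0,0.733],"gripper":-0.2},
    {"delta_rot":[0,0,0],"travel":[0,0,0.733],"gripper":-0.2},
    {"delta_rot":[0,0,0],"travel":[0,0,0.733],"gripper":-0.2}
  ]
}}

```text
clock: 6.88
tool_pos: [0.4012, 0.2782, 0.0215]
eef_rot: [0.765, 0.644, 0.001, -0.0]
contact_force: [-0.7, 1.4, 7.7]
opening: 0.508
```

```bash
python3 -c "
from h import *
s=r.get_state();print(s['tool_pos'],s['clock'],s['opening']*88)
print(go([.601,.101,.15],down(np.radians(-10))))
w=snap('wrist','w1')"
```

```text
[0.40115708 0.27815658 0.02150444] 6.875 44.74423547359701
(array([-0.9329,  1.5166, -0.8562]), array([ 0.0005, -0.0007,  0.0006]))
```

View pics/w1.png

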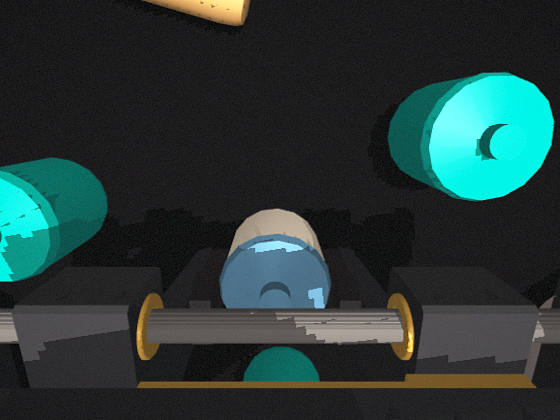

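Emit:
{"fn": "play_rows", "kwargs": {
  "commands": [
    {"delta_rot":[0,0,0],"travel":[0,0,-0.3],"gripper":-0.2},
    {"delta_rot":[0,0,0],"travel":[0,0,-0.6],"gripper":-0.2},
    {"delta_rot":[0,0,0],"travel":[0,0,-0.86],"gripper":-0.2},
    {"delta_rot":[0,0,0],"travel":[-0.2,0.33,-0.86],"gripper":-0.2},
    {"delta_rot":[0,0,0],"travel":[-0.38,0.62,-0.86],"gripper":-0.2},
    {"delta_rot":[0,0,0],"travel":[-0.47,0.76,-0.86],"gripper":-0.2},
    {"delta_rot":[0,0,0],"travel":[-0.47,0.76,-0.86],"gripper":-0.2}
  ],
  "force": 30
}}

```text
clock: 7.8
tool_pos: [0.5021, 0.1861, 0.1496]
eef_rot: [0.767, 0.642, 0.0, 0.001]
contact_force: [-0.1, 1.2, -2.0]
opening: 0.511
```

Emit:
{"fn": "play_rows", "kwargs": {
  "commands": [
    {"delta_rot":[0,0,0],"travel":[-0.2,0.33,0],"gripper":-0.2},
    {"delta_rot":[0,0,0],"travel":[-0.38,0.62,0],"gripper":-0.2},
    {"delta_rot":[0,0,0],"travel":[-0.463,0.757,0],"gripper":-0.2},
    {"delta_rot":[0,0,0],"travel":[-0.463,0.757,0],"gripper":-0.2},
    {"delta_rot":[0,0,0],"travel":[-0.463,0.757,0],"gripper":-0.2}
  ]
}}

```text
clock: 8.43
tool_pos: [0.5986, 0.1029, 0.1488]
eef_rot: [0.765, 0.644, -0.0, -0.001]
contact_force: [-0.1, 1.2, -1.1]
opening: 0.51
```

```bash
python3 -c "
from h import *
s=r.get_state();print(s['tool_pos'],s['clock'],s['opening']*88,s['contact_force'])
print(go([.601,.101,.043],down(np.radians(-10))))
"
```

```text
[0.59861383 0.10293584 0.14879886] 8.425 44.91831479308246 [-0.13541795  1.18699089 -1.08794206]
(array([-0.0109,  0.0197,  0.7053]), array([-0.0009, -0.0004,  0.0014]))
```

Emit:
{"fn": "play_rows", "kwargs": {
  "commands": [
    {"delta_rot":[0,0,0],"travel":[-0.01,0.02,0.35],"gripper":-0.2},
    {"delta_rot":[0,0,0],"travel":[-0.01,0.02,0.6],"gripper":-0.2},
    {"delta_rot":[0,0,0],"travel":[-0.01,0.02,0.69],"gripper":-0.2},
    {"delta_rot":[0,0,0],"travel":[-0.01,0.02,0.705],"gripper":-0.2},
    {"delta_rot":[0,0,0],"travel":[-0.01,0.02,0.705],"gripper":-0.2},
    {"delta_rot":[0,0,0],"travel":[-0.01,0.02,0.705],"gripper":0.36},
    {"delta_rot":[0,0,0],"travel":[-0.01,0.02,0.705],"gripper":0.36},
    {"delta_rot":[0,0,0],"travel":[-0.01,0.02,0.705],"gripper":0.36},
    {"delta_rot":[0,0,0],"travel":[-0.01,0.02,0.35],"gripper":0.36},
    {"delta_rot":[0,0,0],"travel":[-0.01,0.02,0],"gripper":0.36},
    {"delta_rot":[0,0,0],"travel":[-0.01,0.02,0],"gripper":0.36}
  ]
}}

```text
clock: 9.8
tool_pos: [0.6064, 0.0987, 0.1533]
eef_rot: [0.766, 0.643, 0.004, 0.002]
contact_force: [0.1, 0.8, 0.3]
opening: 0.679
```

Emit:
{"fn": "play_rows", "kwargs": {
  "commands": [
    {"delta_rot":[0,0,0],"travel":[0.4,-0.14,0],"gripper":0.36},
    {"delta_rot":[0,0,0],"travel":[0.8,-0.28,0],"gripper":0.36},
    {"delta_rot":[0,0,0],"travel":[0.995,-0.35,0],"gripper":0.36}
  ]
}}

```text
clock: 10.18
tool_pos: [0.575, 0.2591, 0.1478]
eef_rot: [0.764, 0.645, -0.0, -0.002]
contact_force: [1.0, -0.0, 0.2]
opening: 0.678
```

```bash
cat > cups.py <<'E'
from h import *
import sys
for c in sys.argv[1:]:
    s=snap(c); hsv=cv2.cvtColor(s['color'],cv2.COLOR_RGB2HSV)
    for d in viewer.outline_of(c,'cup0')[:8]:
        if d['conf']<.3: continue
        m=d['pixels'];C=cloud(s,m); top=np.percentile(C[:,2],90); L=C[(C[:,2]<top+.004)&(C[:,2]>top-.014)]
        print(c,round(d['conf'],2),np.round(d['at']),'S',np.median(hsv[m],0)[:2],'top',round(top,3),'mid',np.round((L.max(0)+L.min(0))/2,3),m.sum())
E
python3 cups.py scene side; python3 -c "
from h import *
s=r.get_state();print(s['tool_pos'],s['clock'],s['opening']*88,s['contact_force'])
print(go([.55,.413,.15],down(np.radians(-10))))
"
```

```text
scene 0.77 [280. 239.] S [22. 32.] top 0.073 mid [0.606 0.103 0.068] 324
scene 0.74 [357. 243.] S [ 86. 155.] top 0.053 mid [0.393 0.197 0.048] 280
scene 0.61 [358. 284.] S [ 87. 155.] top 0.053 mid [0.488 0.328 0.049] 347
scene 0.59 [358. 314.] S [100.  57.] top 0.053 mid [0.551 0.415 0.048] 436
scene 0.58 [412. 259.] S [ 87. 156.] top 0.053 mid [0.301 0.326 0.047] 345
side 0.81 [291. 205.] S [101.  66.] top 0.071 mid [0.604 0.095 0.066] 182
side 0.71 [225. 206.] S [ 86. 205.] top 0.051 mid [0.391 0.189 0.046] 228
side 0.7 [251. 155.] S [23. 56.] top 0.052 mid [0.547 0.41  0.046] 173
side 0.62 [241. 170.] S [ 87.  213.5] top 0.05 mid [0.488 0.321 0.045] 188
side 0.49 [193. 183.] S [ 87. 239.] top 0.051 mid [0.3   0.32  0.046] 186
[0.57669372 0.2538684  0.14801102] 10.375 59.782479823947995 [-0.17565561 -0.6869096   0.11438279]
(array([ 1.0146, -0.3572, -0.0146]), array([-0.0004,  0.0006,  0.0007]))
```

Emit:
{"fn": "play_rows", "kwargs": {
  "commands": [
    {"delta_rot":[0,0,0],"travel":[0.5,-0.18,0],"gripper":0.36},
    {"delta_rot":[0,0,0],"travel":[0.9,-0.32,0],"gripper":0.36},
    {"delta_rot":[0,0,0],"travel":[1.0,-0.362,0],"gripper":0.36},
    {"delta_rot":[0,0,0],"travel":[1.0,-0.362,0],"gripper":0.36},
    {"delta_rot":[0,0,0],"travel":[1.0,-0.362,0],"gripper":0.36}
  ]
}}

```text
clock: 11.0
tool_pos: [0.5512, 0.4077, 0.1486]
eef_rot: [0.767, 0.642, -0.001, 0.001]
contact_force: [-0.4, -0.6, -0.4]
opening: 0.684
```

Emit:
{"fn": "play_rows", "kwargs": {
  "commands": [
    {"delta_rot":[0,0,0],"travel":[0,0,0.4],"gripper":0.36},
    {"delta_rot":[0,0,0],"travel":[0,0,0.75],"gripper":0.36},
    {"delta_rot":[0,0,0],"travel":[0,0,0.85],"gripper":0.36},
    {"delta_rot":[0,0,0],"travel":[0,0,0.85],"gripper":0.36},
    {"delta_rot":[0,0,0],"travel":[0,0,0.85],"gripper":-0.2},
    {"delta_rot":[0,0,0],"travel":[0,0,0.85],"gripper":-0.2},
    {"delta_rot":[0,0,0],"travel":[0,0,0.85],"gripper":-0.2},
    {"delta_rot":[0,0,0],"travel":[0,0,0.85],"gripper":-0.2}
  ]
}}

```text
clock: 12.0
tool_pos: [0.5511, 0.4123, 0.024]
eef_rot: [0.766, 0.643, 0.002, 0.0]
contact_force: [-0.6, -0.5, 7.2]
opening: 0.512
```

Emit:
{"fn": "play_rows", "kwargs": {
  "commands": [
    {"delta_rot":[0,0,0],"travel":[0,0,-0.3],"gripper":-0.2},
    {"delta_rot":[0,0,0],"travel":[0,0,-0.6],"gripper":-0.2},
    {"delta_rot":[0,0,0],"travel":[0,0,-0.86],"gripper":-0.2},
    {"delta_rot":[0,0,0],"travel":[0,0,-0.86],"gripper":-0.2}
  ]
}}

```text
clock: 12.5
tool_pos: [0.5518, 0.4131, 0.1549]
eef_rot: [0.766, 0.643, 0.004, 0.0]
contact_force: [0.5, -0.4, -1.7]
opening: 0.511
```

```bash
python3 -c "
from h import *
s=r.get_state();print(s['tool_pos'],s['clock'],s['opening']*88,s['contact_force'])
print(go([.613,.184,.15],down(np.radians(-10))))
"
```

```text
[0.55183227 0.41306582 0.15494379] 12.5 44.95250813138826 [ 0.52469269 -0.43928069 -1.69905369]
(array([-1.4343,  0.6645,  0.0279]), array([ 0.0018, -0.0019,  0.0005]))
```

Emit:
{"fn": "play_rows", "kwargs": {
  "commands": [
    {"delta_rot":[0,0,0],"travel":[-0.35,0.16,0],"gripper":-0.2},
    {"delta_rot":[0,0,0],"travel":[-0.65,0.3,0],"gripper":-0.2},
    {"delta_rot":[0,0,0],"travel":[-0.717,0.332,0],"gripper":-0.2},
    {"delta_rot":[0,0,0],"travel":[-0.717,0.332,0],"gripper":-0.2}
  ]
}}

```text
clock: 13.0
tool_pos: [0.5799, 0.2962, 0.1498]
eef_rot: [0.766, 0.643, -0.001, -0.0]
contact_force: [-0.1, 0.9, -1.4]
opening: 0.511
```

Emit:
{"fn": "play_rows", "kwargs": {
  "commands": [
    {"delta_rot":[0,0,0],"travel":[-0.35,0.16,0],"gripper":-0.2},
    {"delta_rot":[0,0,0],"travel":[-0.65,0.3,0],"gripper":-0.2},
    {"delta_rot":[0,0,0],"travel":[-0.717,0.332,0],"gripper":-0.2},
    {"delta_rot":[0,0,0],"travel":[-0.717,0.332,0],"gripper":-0.2},
    {"delta_rot":[0,0,0],"travel":[-0.717,0.332,0],"gripper":-0.2}
  ]
}}

```text
clock: 13.62
tool_pos: [0.6098, 0.1863, 0.1502]
eef_rot: [0.764, 0.645, 0.001, -0.001]
contact_force: [-0.6, 0.3, -1.3]
opening: 0.511
```

```bash
python3 -c "
from h import *
s=r.get_state();print(s['tool_pos'],s['clock'],s['opening']*88,s['contact_force'])
print(go([.613,.184,.0455],down(np.radians(-10))))
"
```

```text
[0.60978075 0.18631517 0.15021913] 13.625 44.97154946188334 [-0.59827312  0.28820879 -1.28500537]
(array([-0.0133,  0.0247,  0.6981]), array([-0.0004, -0.0008,  0.0018]))
```

Emit:
{"fn": "play_rows", "kwargs": {
  "commands": [
    {"delta_rot":[0,0,0],"travel":[-0.01,0.02,0.35],"gripper":-0.2},
    {"delta_rot":[0,0,0],"travel":[-0.01,0.02,0.6],"gripper":-0.2},
    {"delta_rot":[0,0,0],"travel":[-0.01,0.02,0.69],"gripper":-0.2},
    {"delta_rot":[0,0,0],"travel":[-0.01,0.02,0.7],"gripper":-0.2},
    {"delta_rot":[0,0,0],"travel":[-0.01,0.02,0.7],"gripper":-0.2},
    {"delta_rot":[0,0,0],"travel":[-0.01,0.02,0.7],"gripper":0.36},
    {"delta_rot":[0,0,0],"travel":[-0.01,0.02,0.7],"gripper":0.36},
    {"delta_rot":[0,0,0],"travel":[-0.01,0.02,0.7],"gripper":0.36},
    {"delta_rot":[0,0,0],"travel":[-0.01,0.02,0.35],"gripper":0.36},
    {"delta_rot":[0,0,0],"travel":[-0.01,0.02,0],"gripper":0.36},
    {"delta_rot":[0,0,0],"travel":[-0.01,0.02,-0.3],"gripper":0.36}
  ]
}}

```text
clock: 15.0
tool_pos: [0.6137, 0.1804, 0.1977]
eef_rot: [0.766, 0.643, 0.001, 0.0]
contact_force: [0.3, 0.9, 0.6]
opening: 0.677
```

Emit:
{"fn": "play_rows", "kwargs": {
  "commands": [
    {"delta_rot":[0,0,0],"travel":[-0.4,0.02,-0.1],"gripper":0.36},
    {"delta_rot":[0,0,0],"travel":[-0.8,0.04,-0.2],"gripper":0.36},
    {"delta_rot":[0,0,0],"travel":[-1,0.05,-0.25],"gripper":0.36}
  ]
}}

```text
clock: 15.38
tool_pos: [0.5947, 0.0267, 0.2344]
eef_rot: [0.767, 0.641, -0.0, 0.001]
contact_force: [0.9, 0.7, 1.1]
opening: 0.682
```

Emit:
{"fn": "play_rows", "kwargs": {
  "commands": [
    {"delta_rot":[0,0,-0.083],"travel":[-0.4,0.02,0],"gripper":0.36},
    {"delta_rot":[0,0,-0.083],"travel":[-0.8,0.04,0],"gripper":0.36},
    {"delta_rot":[0,0,-0.083],"travel":[-1,0.05,0],"gripper":0.36},
    {"delta_rot":[0,0,-0.083],"travel":[-1,0.05,0],"gripper":0.36},
    {"delta_rot":[0,0,-0.083],"travel":[-1,0.05,0],"gripper":0.36}
  ]
}}

```text
clock: 16.0
tool_pos: [0.5768, -0.1158, 0.233]
eef_rot: [0.675, 0.738, 0.001, -0.0]
contact_force: [0.4, 1.4, -0.5]
opening: 0.682
```

```bash
cat > c.py <<'E'
from h import *
s=r.get_state();print(s['tool_pos'],s['clock'],s['opening']*88,s['contact_force'])
w=snap('wrist','w2'); print(w['origin'],att(w).as_matrix()[:,2])
for l in ['nut_hex','stand','worm_crest','wrench_mouth','fan_button_top','wrench']:
    for d in viewer.pinpoint('wrist',l)[:2]: print(l,round(d['conf'],2),np.round(d['at']),np.round(at_z(w,d['at'],.005),4))
n=viewer.outline_of('wrist','nut_hex')
for d in n[:2]:
    C=cloud(w,d['pixels']);print('nut',d['conf'],d['at'],np.median(C,0),C.max(0),C.min(0),len(C))
E
python3 c.py; python3 cups.py scene side|grep -v ' 15\|21\|20'
```

```text
[ 0.5768111  -0.1158386   0.23303693] 16.0 60.054957635275464 [ 0.38550723  1.42822707 -0.53810468]
[ 0.57035093 -0.04552018  0.37790619] [-0.02412371  0.27566149  0.96095202]
nut_hex 0.84 [276. 122.] [ 0.5721 -0.054   0.005 ]
nut_hex 0.49 [291. 366.] [ 0.6215 -0.3747  0.005 ]
stand 0.55 [295.  22.] [0.5823 0.0448 0.005 ]
fan_button_top 0.8 [293. 370.] [ 0.6247 -0.38    0.005 ]
nut 0.64 [281.1, 119.2] [ 0.57364538 -0.05258123  0.02186616] [ 0.58369072 -0.04170955  0.02552137] [ 0.56241768 -0.06379842  0.01974687] 244
nut 0.36 [290.3, 364.3] [ 0.61391924 -0.30572324  0.08405752] [ 0.62954367 -0.29317463  0.09131393] [ 0.59943884 -0.32404662  0.0699455 ] 652
scene 0.7 [289. 257.] S [101.   49.5] top 0.074 mid [0.617 0.186 0.069] 250
scene 0.63 [283. 236.] S [49. 34.] top 0.073 mid [0.607 0.104 0.068] 280
side 0.78 [242. 168.] S [ 87. 225.] top 0.05 mid [0.488 0.323 0.046] 181
side 0.62 [236. 132.] S [ 13. 192.] top 0.135 mid [0.52  0.502 0.129] 431
```

View pics/w2.png

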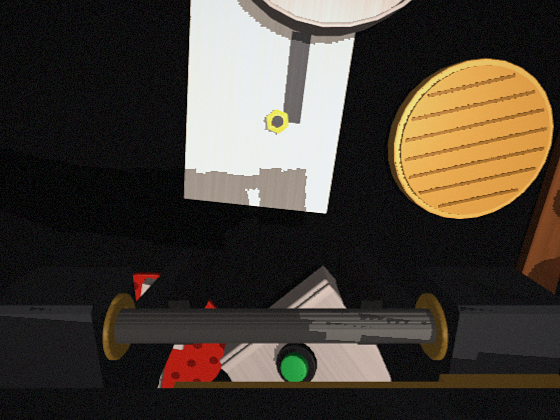

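Emit:
{"fn": "play_rows", "kwargs": {
  "commands": [
    {"delta_rot":[0,0,0],"travel":[-0.35,-0.2,0],"gripper":0.0},
    {"delta_rot":[0,0,0],"travel":[-0.7,-0.4,0],"gripper":0.0},
    {"delta_rot":[0,0,0],"travel":[-0.905,-0.5,0],"gripper":0.0}
  ]
}}

```text
clock: 16.98
tool_pos: [0.5115, -0.2631, 0.2331]
eef_rot: [0.677, 0.736, -0.001, 0.0]
contact_force: [0.0, 0.8, 0.2]
opening: 0.499
```

Emit:
{"fn": "play_rows", "kwargs": {
  "commands": [
    {"delta_rot":[0,0,0.083],"travel":[-0.35,-0.2,0],"gripper":0.0},
    {"delta_rot":[0,0,0.083],"travel":[-0.7,-0.4,0],"gripper":0.0},
    {"delta_rot":[0,0,0.083],"travel":[-0.905,-0.5,0],"gripper":0.0},
    {"delta_rot":[0,0,0.083],"travel":[-0.905,-0.5,0],"gripper":0.0},
    {"delta_rot":[0,0,0.083],"travel":[-0.905,-0.5,0],"gripper":0.0}
  ]
}}

```text
clock: 17.6
tool_pos: [0.4517, -0.3997, 0.2328]
eef_rot: [0.765, 0.644, 0.001, -0.0]
contact_force: [-1.0, 0.8, -0.6]
opening: 0.501
```

```bash
cat > d.py <<'E'
from h import *
s=r.get_state();print(s['tool_pos'],s['clock'],s['opening']*88,s['contact_force'])
w=snap('wrist','w3'); print(w['origin'])
P={}
for l,z in [('wrench_grip',.016),('wrench_mouth',.008),('worm_crest',.029),('wrench',.008),('jaw_block',.008)]:
    for d in viewer.pinpoint('wrist',l)[:1]: print(l,round(d['conf'],2),np.round(d['at']),np.round(at_z(w,d['at'],z),4))
C=cloud(w);print(len(C))
k=(C[:,2]>.018)&(C[:,2]<.036)&(abs(C[:,0]-.445)<.08)&(abs(C[:,1]+.34)<.13)
np.save('wc.npy',C[k]); print(k.sum(),np.median(C[k],0))
# side/scene hood cloud
for c in ('side','scene'):
    q=snap(c);C=cloud(q);k=(C[:,2]>.03)&(C[:,0]>.5)&(C[:,1]<-.12)&(C[:,1]>-.42)&(C[:,0]<.85)
    H=C[k]; 
    for a in np.radians([90,112,135,157,180,202,225,247,270]):
        i=np.argsort(H[:,:2]@[np.cos(a),np.sin(a)])[-12:]; print(c,int(np.degrees(a)),np.round(np.median(H[i],0),3))
E
python3 d.py
python3 - <<'E'
import sys; sys.path.insert(0,'.')
import cv2
a=cv2.imread('pics/w3.png');b=cv2.imread('pics/w2.png')
n=cv2.resize(b[20:150,200:380],(540,390),interpolation=cv2.INTER_NEAREST)
cv2.imwrite('pics/nut.png',n)
E
```

```text
[ 0.45167637 -0.39972956  0.23280888] 17.6 44.10567181876888 [-0.96747736  0.75808381 -0.55864772]
[ 0.46381259 -0.33016633  0.37770557]
wrench_grip 0.61 [263. 152.] [ 0.4441 -0.3671  0.016 ]
wrench_mouth 0.58 [260.  62.] [ 0.4573 -0.2768  0.008 ]
worm_crest 0.68 [378. 213.] [ 0.5586 -0.4543  0.029 ]
wrench 0.63 [262. 143.] [ 0.4449 -0.3581  0.008 ]
jaw_block 0.84 [282.  49.] [ 0.4822 -0.2686  0.008 ]
234290
6607 [ 0.44264367 -0.32368497  0.02282538]
side 90 [ 0.646 -0.227  0.047]
side 112 [ 0.645 -0.227  0.047]
side 135 [ 0.602 -0.266  0.043]
side 157 [ 0.502 -0.393  0.458]
side 180 [ 0.501 -0.405  0.563]
side 202 [ 0.501 -0.408  0.437]
side 225 [ 0.501 -0.409  0.328]
side 247 [ 0.514 -0.418  0.336]
side 270 [ 0.633 -0.42   0.127]
scene 90 [ 0.766 -0.126  0.031]
scene 112 [ 0.766 -0.126  0.031]
scene 135 [ 0.623 -0.24   0.045]
scene 157 [ 0.501 -0.377  0.44 ]
scene 180 [ 0.501 -0.384  0.55 ]
scene 202 [ 0.503 -0.402  0.323]
scene 225 [ 0.505 -0.412  0.323]
scene 247 [ 0.518 -0.414  0.341]
scene 270 [ 0.629 -0.419  0.117]
```

View pics/w3.png

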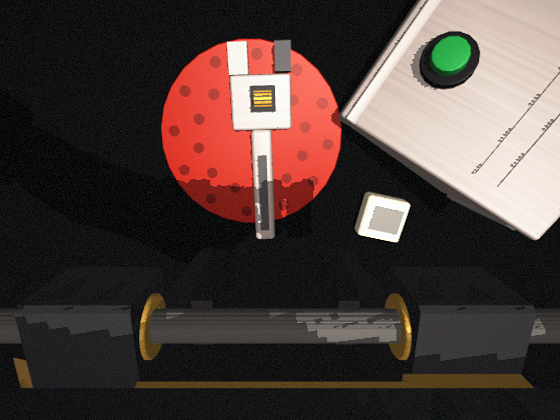

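View pics/nut.png

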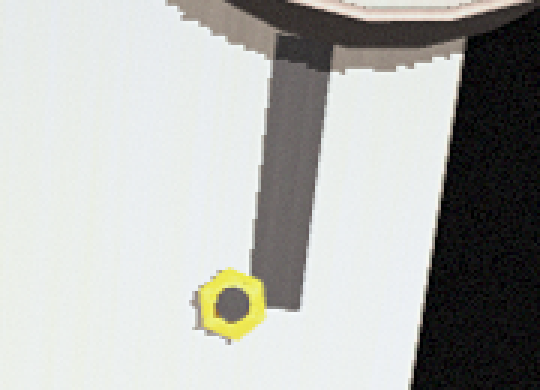

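```bash
cat > e.py <<'E'
from h import *
from scipy.spatial import cKDTree
from scipy.optimize import minimize
def fit_wrench(C,x0):
    g=np.arange(0,1.001,.002)
    def rect(a,b,c,d): X,Y=np.meshgrid(np.arange(a,b,.002),np.arange(c,d,.002));return np.c_[X.ravel(),Y.ravel()]
    T=np.r_[rect(-.110,.014,-.011,.011),rect(.014,.069,-.032,.030),rect(.069,.099,.011,.030)]
    kt=cKDTree(T); D=C[:,:2]
    def f(p):
        c,s=np.cos(p[2]),np.sin(p[2]); M=np.array([[c,-s],[s,c]])
        L=(D-p[:2])@M
        L=L[~((L[:,0]>.068)&(L[:,1]<.008))]
        d1=kt.query(L)[0]; d2=cKDTree(L).query(T)[0]
        return np.minimum(d1,.01).mean()+np.minimum(d2,.01).mean()
    best=min((minimize(f,np.array(x0)+[dx,dy,0],method='Nelder-Mead',options=dict(initial_simplex=np.array(x0)+[dx,dy,0]+np.array([[0,0,0],[.008,0,0],[0,.008,0],[0,0,.08]]))) for dx in(-.004,.004) for dy in (-.006,.006)),key=lambda m:m.fun)
    return best.x,best.fun
if __name__=='__main__':
    C=np.load('wc.npy')
    p,e=fit_wrench(C,[.447,-.358,np.radians(81.5)]); print('wrench',p[:2],np.degrees(p[2]),e)
    c,s=np.cos(p[2]),np.sin(p[2]);L=(C[:,:2]-p[:2])@np.array([[c,-s],[s,c]])
    q=L[(L[:,0]>.072)&(L[:,0]<.095)]; print('jaw region y hist',np.histogram(q[:,1],np.arange(-.05,.04,.003)))
    # nut angle
    im=cv2.imread('pics/w2.png'); hsv=cv2.cvtColor(im,cv2.COLOR_BGR2HSV)
    m=((hsv[:,:,0]>22)&(hsv[:,:,0]<36)&(hsv[:,:,1]>120)).astype(np.uint8); m[:,:240]=0;m[:,310:]=0;m[:90]=0;m[150:]=0
    cn=max(cv2.findContours(m,cv2.RETR_EXTERNAL,cv2.CHAIN_APPROX_NONE)[0],key=len)[:,0,:]
    z=snap('wrist'); z=dict(z); np.set_printoptions(suppress=True)
    # pose of w2 camera: attitude = current turned about world z by +15deg
    z['origin']=np.array([0.57035093,-0.04552018,0.37790619]); z['attitude']=(R.from_euler('z',15,degrees=True)*att(z)).as_quat()
    print(att(z).as_matrix()[:,2],len(cn))
    P=np.array([at_z(z,u,.023)[:2] for u in cn]); mid=(P.max(0)+P.min(0))/2; print('nut',mid,P.mean(0),np.ptp(P,axis=0))
    fl=np.zeros(m.shape,np.uint8);cv2.drawContours(fl,[cn],-1,1,-1);v,u=np.nonzero(fl); Q=np.array([at_z(z,(a,b),.023)[:2] for a,b in zip(u,v)])
    o=Q.mean(0);print('centroid',o)
    d=P-o;print('h6 corner angles',np.degrees(np.angle((np.linalg.norm(d,axis=1)*np.exp(6j*np.arctan2(d[:,1],d[:,0]))).mean()))/6)
    for a in range(-30,30,5):
        n=np.radians(a+60*np.arange(3)); e=np.array([np.cos(n),np.sin(n)]);t=(P-o)@e; print(a,np.round(np.ptp(t,axis=0)*1000,1),round(np.ptp(t,axis=0).sum(),4))
E
python3 e.py
```

```text
wrench [ 0.44319044 -0.35611795] 81.55182980396847 0.0011662631449015763
jaw region y hist (array([ 0,  0,  0,  0,  0, 18, 74, 76, 76, 79, 77, 10,  0,  0,  0,  0,  0,
        0,  0,  0, 72, 75, 75, 78, 74, 78, 41,  0,  0]), array([-0.05 , -0.047, -0.044, -0.041, -0.038, -0.035, -0.032, -0.029,
       -0.026, -0.023, -0.02 , -0.017, -0.014, -0.011, -0.008, -0.005,
       -0.002,  0.001,  0.004,  0.007,  0.01 ,  0.013,  0.016,  0.019,
        0.022,  0.025,  0.028,  0.031,  0.034,  0.037]))
[-0.02403544  0.27717207  0.96051962] 63
nut [ 0.57255973 -0.05333028] [ 0.57315544 -0.05305252] [0.02265658 0.02228533]
centroid [ 0.57304639 -0.05305788]
h6 corner angles -17.086449721322825
-30 [23.2 23.5 22.3] 0.0689
-25 [23.5 23.8 22.2] 0.0695
-20 [23.7 24.  22.6] 0.0703
-15 [23.7 24.1 22.8] 0.0706
-10 [23.5 24.  22.8] 0.0703
-5 [23.2 23.7 22.7] 0.0696
0 [22.7 23.4 22.3] 0.0684
5 [22.  22.8 21.9] 0.0667
10 [21.9 22.1 21.3] 0.0654
15 [22.1 21.8 21.4] 0.0653
20 [22.5 22.  21.9] 0.0664
25 [23.1 22.2 22.6] 0.0679
```

```bash
python3 - <<'E'
from h import *
w=snap('wrist'); print(r.get_state()['clock'])
for u in [(343,116),(352,116),(360,125),(380,110),(435,20)]: print(u,pt(w,u))
C=cloud(w)
for x in np.arange(.51,.60,.015):
  print(round(x,3),[ (round(C[k][:,2].max(),3) if k.sum() else None) for y in np.arange(-.46,-.28,.02) for k in [(abs(C[:,0]-x-.0075)<.0075)&(abs(C[:,1]-y-.01)<.01)]])
s=snap('side');C=cloud(s)
k=(abs(C[:,0]-.585)<.006)&(abs(C[:,1]-.0)<.02);print('strip z',np.median(C[k][:,2])); k=(abs(C[:,0]-.54)<.01)&(abs(C[:,1]-.0)<.02);print('plate z',np.median(C[k][:,2]))
print(go([.442,-.366,.12],down(np.radians(-8.4))))
E
```

```text
18.1
(343, 116) [ 0.52878587 -0.34530875  0.04092891]
(352, 116) [ 0.53589673 -0.34648616  0.04833154]
(360, 125) [ 0.54198494 -0.35599744  0.05108476]
(380, 110) [ 0.56115006 -0.34531227  0.05430602]
(435, 20) [ 0.61621108 -0.27745874  0.05188081]
0.51 [np.float64(0.001), np.float64(0.001), np.float64(0.008), np.float64(0.315), np.float64(0.009), np.float64(0.009), np.float64(0.009), np.float64(0.009), np.float64(0.009)]
0.525 [np.float64(0.001), np.float64(0.3), np.float64(0.306), np.float64(0.3), np.float64(0.009), np.float64(0.051), np.float64(0.05), np.float64(0.007), np.float64(0.001)]
0.54 [np.float64(0.023), np.float64(0.021), np.float64(0.001), np.float64(0.001), np.float64(0.06), np.float64(0.059), np.float64(0.052), np.float64(0.048), np.float64(0.001)]
0.555 [np.float64(0.023), np.float64(0.021), np.float64(0.001), np.float64(0.07), np.float64(0.07), np.float64(0.063), np.float64(0.057), np.float64(0.05), np.float64(0.043)]
0.57 [np.float64(0.023), np.float64(0.001), np.float64(0.001), np.float64(0.08), np.float64(0.075), np.float64(0.068), np.float64(0.062), np.float64(0.055), np.float64(0.05)]
0.585 [np.float64(0.022), np.float64(0.001), np.float64(0.09), np.float64(0.087), np.float64(0.081), np.float64(0.074), np.float64(0.076), np.float64(0.082), np.float64(0.066)]
strip z nan
plate z nan
(array([ 0.2201, -0.0991,  0.7533]), array([-0.    , -0.    , -0.0083]))
  return _methods._mean(a, axis=axis, dtype=dtype,
  ret = ret.dtype.type(ret / rcount)
```

Emit:
{"fn": "play_rows", "kwargs": {
  "commands": [
    {"delta_rot":[0,0,-0.008],"travel":[0.22,-0.1,0.35],"gripper":0.0},
    {"delta_rot":[0,0,-0.008],"travel":[0.22,-0.1,0.7],"gripper":0.0},
    {"delta_rot":[0,0,-0.008],"travel":[0.22,-0.1,0.75],"gripper":0.0},
    {"delta_rot":[0,0,-0.008],"travel":[0.22,-0.1,0.75],"gripper":0.0},
    {"delta_rot":[0,0,-0.008],"travel":[0.22,-0.1,0.75],"gripper":0.0}
  ]
}}

```text
clock: 18.77
tool_pos: [0.443, -0.3676, 0.1224]
eef_rot: [0.758, 0.653, 0.0, 0.002]
contact_force: [1.1, -1.2, -0.3]
opening: 0.496
```

Emit:
{"fn": "play_rows", "kwargs": {
  "commands": [
    {"delta_rot":[0,0,0],"travel":[0,0,0.35],"gripper":0.0},
    {"delta_rot":[0,0,0],"travel":[0,0,0.6],"gripper":0.0},
    {"delta_rot":[0,0,0],"travel":[0,0,0.71],"gripper":0.0},
    {"delta_rot":[0,0,0],"travel":[0,0,0.72],"gripper":0.0},
    {"delta_rot":[0,0,0],"travel":[0,0,0.72],"gripper":0.0},
    {"delta_rot":[0,0,0],"travel":[0,0,0.72],"gripper":-0.9},
    {"delta_rot":[0,0,0],"travel":[0,0,0.72],"gripper":-0.9},
    {"delta_rot":[0,0,0],"travel":[0,0,0.72],"gripper":-0.9},
    {"delta_rot":[0,0,0],"travel":[0,0,0.72],"gripper":-0.9}
  ],
  "force": 45
}}

```text
clock: 19.9
tool_pos: [0.4426, -0.3665, 0.0132]
eef_rot: [0.757, 0.653, 0.0, 0.001]
contact_force: [0.2, 0.3, 5.0]
opening: 0.243
```

```bash
python3 -c "
from h import *
s=r.get_state();print(s['tool_pos'],s['clock'],s['opening']*88,s['contact_force'],s['q'])
"
```

```text
[ 0.44255607 -0.36649727  0.01318208] 19.9 21.41265687884906 [0.22043882 0.26810382 4.95038102] [ 0.60674075  0.96766803  0.00829757  1.85511334 -0.02250027  0.31704881
  0.48495056]
```

Emit:
{"fn": "play_rows", "kwargs": {
  "commands": [
    {"delta_rot":[0,0,0],"travel":[0,0,-0.25],"gripper":-0.9},
    {"delta_rot":[0,0,0],"travel":[0,0,-0.5],"gripper":-0.9},
    {"delta_rot":[0,0,0],"travel":[0,0,-0.7],"gripper":-0.9},
    {"delta_rot":[0,0,0.05],"travel":[0.25,0.02,-0.7],"gripper":-0.9},
    {"delta_rot":[0,0,0.1],"travel":[0.5,0.04,-0.7],"gripper":-0.9},
    {"delta_rot":[0,0,0.15],"travel":[0.75,0.06,-0.7],"gripper":-0.9},
    {"delta_rot":[0,0,0.2],"travel":[0.85,0.07,-0.7],"gripper":-0.9},
    {"delta_rot":[0,0,0.214],"travel":[0.85,0.07,-0.7],"gripper":-0.9},
    {"delta_rot":[0,0,0.214],"travel":[0.85,0.07,-0.7],"gripper":-0.9}
  ],
  "force": 55
}}

```text
clock: 21.02
tool_pos: [0.4703, -0.2426, 0.1172]
eef_rot: [0.93, 0.367, -0.001, 0.0]
contact_force: [-0.1, 0.1, -3.1]
opening: 0.242
```

```bash
python3 -c "
from h import *
s=r.get_state();print(s['tool_pos'],s['clock'],s['opening']*88,s['contact_force'],s['moment'])
print(go([.5002,-.1172,.06],down(np.radians(-47))))
"
```

```text
[ 0.47025755 -0.2426421   0.11724796] 21.025 21.274733385177555 [-0.14999329  0.12823851 -3.09860308] [-0.13188271  0.19663773 -0.02786979]
(array([ 0.7172, -0.4749,  0.3808]), array([-0.    ,  0.0004,  0.0002]))
```

Emit:
{"fn": "play_rows", "kwargs": {
  "commands": [
    {"delta_rot":[0,0,0],"travel":[0.3,-0.2,0],"gripper":-0.9},
    {"delta_rot":[0,0,0],"travel":[0.6,-0.4,0],"gripper":-0.9},
    {"delta_rot":[0,0,0],"travel":[0.717,-0.475,0.1],"gripper":-0.9},
    {"delta_rot":[0,0,0],"travel":[0.717,-0.475,0.3],"gripper":-0.9},
    {"delta_rot":[0,0,0],"travel":[0.717,-0.475,0.38],"gripper":-0.9},
    {"delta_rot":[0,0,0],"travel":[0.717,-0.475,0.38],"gripper":-0.9},
    {"delta_rot":[0,0,0],"travel":[0.717,-0.475,0.38],"gripper":-0.9}
  ]
}}

```text
clock: 21.9
tool_pos: [0.5012, -0.1173, 0.0611]
eef_rot: [0.931, 0.366, 0.0, 0.0]
contact_force: [-0.2, -0.4, -2.9]
opening: 0.239
```

```bash
cat > f.py <<'E'
from h import *
import sys
st=r.get_state();print(st['tool_pos'],st['clock'],st['opening']*88,st['contact_force'])
w=snap('wrist',sys.argv[1]); hz=float(sys.argv[2]) # wrench bottom z
for l,z in [('nut_hex',.005),('wrench_mouth',hz),('worm_crest',hz+.021),('jaw_block',hz)]:
    for d in viewer.pinpoint('wrist',l)[:2]: print(l,round(d['conf'],2),np.round(d['at']),np.round(at_z(w,d['at'],z),4))
R0=R.from_quat(st['eef_rot'])
def loc(p): return np.round(R0.inv().apply(np.array(p)-st['tool_pos'])*1000,1)
hsv=cv2.cvtColor(w['color'],cv2.COLOR_RGB2HSV)
for z in (.023,.026):
    m=((hsv[:,:,0]>22)&(hsv[:,:,0]<36)&(hsv[:,:,1]>120)).astype(np.uint8)
    for cn in cv2.findContours(m,cv2.RETR_EXTERNAL,cv2.CHAIN_APPROX_NONE)[0]:
        if cv2.contourArea(cn)<40: continue
        P=np.array([at_z(w,u,z)[:2] for u in cn[:,0,:]]);
        print('yellow',z,cn[:,0].mean(0),'mid',(P.max(0)+P.min(0))/2,'size',np.ptp(P,axis=0),'tool',loc([*((P.max(0)+P.min(0))/2),z]))
cv2.imwrite('pics/'+sys.argv[1]+'c.png',cv2.resize(w['color'][:300,80:480,::-1],(800,600),interpolation=cv2.INTER_LINEAR))
E
python3 f.py w4 0.055
```

```text
[ 0.50124537 -0.11729014  0.06107194] 21.9 21.01272250672755 [-0.22932848 -0.42036757 -2.92302775]
nut_hex 0.6 [276.  68.] [ 0.572  -0.0529  0.005 ]
worm_crest 0.69 [278. 159.] [ 0.5418 -0.0821  0.076 ]
worm_crest 0.66 [278.  68.] [ 0.5659 -0.0591  0.076 ]
jaw_block 0.93 [330.  52.] [ 0.5874 -0.0696  0.055 ]
yellow 0.023 [281.89320388 155.59223301] mid [ 0.53971286 -0.08758464] size [0.01933024 0.02052301] tool [48.4  4.4 38.1]
yellow 0.023 [277.47058824  60.82352941] mid [ 0.57311705 -0.05280417] size [0.0232891  0.02402998] tool [96.5  1.7 38.1]
yellow 0.026 [281.89320388 155.59223301] mid [ 0.5399396  -0.08728285] size [0.01901309 0.0201863 ] tool [48.8  4.3 35.1]
yellow 0.026 [277.47058824  60.82352941] mid [ 0.57279574 -0.05307302] size [0.02290701 0.02363573] tool [96.1  1.7 35.1]
```

View pics/w4c.png

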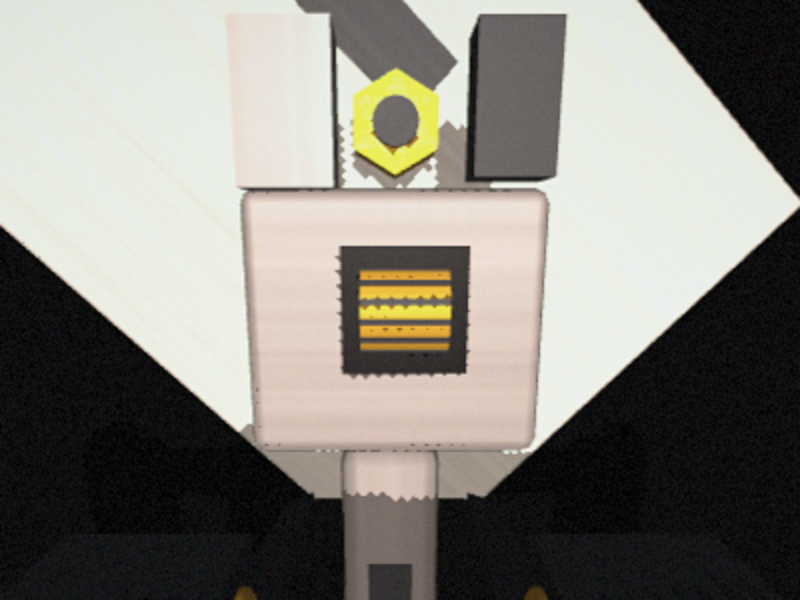

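```bash
cat > g.py <<'E'
from h import *
st=r.get_state(); R0=R.from_quat(st['eef_rot'])
w=snap('wrist'); zt=st['tool_pos'][2]-.0052+.016
def loc(u,z): return np.round(R0.inv().apply(at_z(w,u,z)-st['tool_pos'])*1000,1)
print('throat L',loc((80+245/2,94.5),zt),'throat R',loc((80+550/2,96),zt))
print('fixed inner',loc((80+333/2,50),zt),'slide inner',loc((80+480/2,50),zt),'fixed tip',loc((80+280/2,7),zt),'slide outer',loc((80+566/2,50),zt),'fixed outer',loc((80+231/2,50),zt))
print('worm mid',loc((80+405/2,155),zt+.005), 'head back',loc((80+400/2,224),zt),'handle L/R',loc((80+343/2,230),zt),loc((80+437/2,230),zt))
print('nut',loc((277.5,60.8),.023))
C=cloud(w);L=R0.inv().apply(C-st['tool_pos'])*1000
k=(abs(L[:,0]-65)<3)&(abs(L[:,1])<25); print('head top depth',np.median(L[k][:,2]))
E
python3 g.py
```

```text
throat L [ 77.9 -27.4 -10.8] throat R [ 77.3  31.4 -10.7]
fixed inner [ 93.5 -10.1 -10.7] slide inner [ 93.5  17.3 -10.7] fixed tip [107.7 -19.3 -10.7] slide outer [ 93.5  33.3 -10.7] fixed outer [ 93.5 -29.1 -10.8]
worm mid [ 55.3   3.5 -15.8] head back [ 25.2   2.7 -10.8] handle L/R [ 22.4  -9.6 -10.8] [ 22.4  10.7 -10.8]
nut [96.7  1.8 38.1]
head top depth -9.476210213829702
```

Emit:
{"fn": "play_rows", "kwargs": {
  "commands": [
    {"delta_rot":[0,0,0],"travel":[0.017,-0.012,0],"gripper":-0.9},
    {"delta_rot":[0,0,0],"travel":[0.017,-0.012,0.1],"gripper":-0.9},
    {"delta_rot":[0,0,0],"travel":[0.017,-0.012,0.2],"gripper":-0.9},
    {"delta_rot":[0,0,0],"travel":[0.017,-0.012,0.25],"gripper":-0.9},
    {"delta_rot":[0,0,0],"travel":[0.017,-0.012,0.29],"gripper":-0.9},
    {"delta_rot":[0,0,0],"travel":[0.017,-0.012,0.32],"gripper":-0.9},
    {"delta_rot":[0,0,0],"travel":[0.017,-0.012,0.335],"gripper":-0.9},
    {"delta_rot":[0,0,0],"travel":[0.017,-0.012,0.34],"gripper":-0.9},
    {"delta_rot":[0,0,0],"travel":[0.017,-0.012,0.34],"gripper":-0.9}
  ]
}}

```text
clock: 23.32
tool_pos: [0.5016, -0.1131, 0.0102]
eef_rot: [0.93, 0.366, 0.0, 0.0]
contact_force: [-2.8, 0.2, 4.5]
opening: 0.24
```

```bash
python3 f.py w5 0.005
```

```text
[ 0.50160529 -0.11307475  0.01017797] 23.325 21.15982065478985 [-2.75959568  0.18106166  4.545806  ]
nut_hex 0.91 [282.  59.] [ 0.5718 -0.0525  0.005 ]
worm_crest 0.9 [279. 158.] [ 0.5425 -0.0777  0.026 ]
jaw_block 0.91 [332.  50.] [ 0.5883 -0.0652  0.005 ]
yellow 0.023 [282.22772277 155.56435644] mid [ 0.54403581 -0.07821762] size [0.01369596 0.01479687] tool [ 54.8   3.4 -12.8]
yellow 0.023 [287.19487179  48.36410256] mid [ 0.57346088 -0.05294616] size [0.02417787 0.02457671] tool [ 93.6   5.  -12.8]
yellow 0.026 [282.22772277 155.56435644] mid [ 0.54426054 -0.07791777] size [0.01338464 0.01446053] tool [ 55.2   3.4 -15.8]
yellow 0.026 [287.19487179  48.36410256] mid [ 0.57301677 -0.05322074] size [0.0236283  0.02401807] tool [ 93.1   4.9 -15.8]
```

View pics/w5c.png

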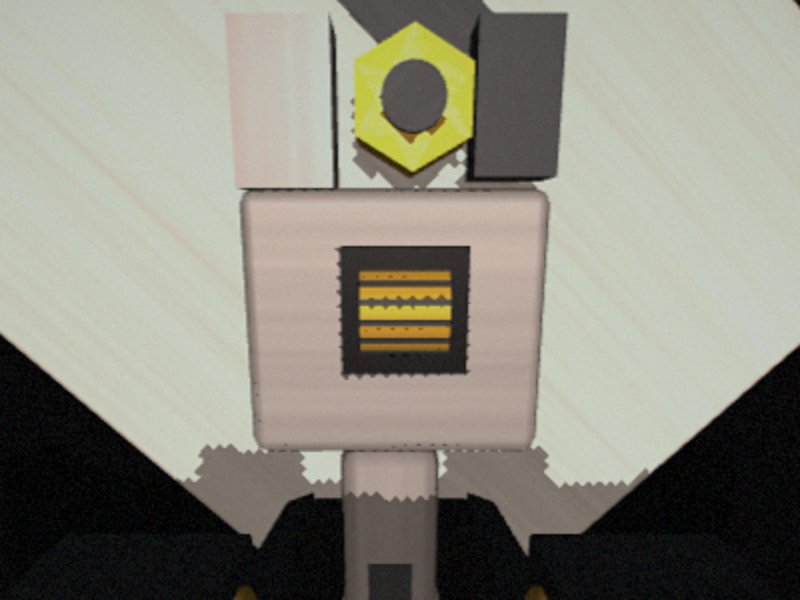

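Emit:
{"fn": "play_rows", "kwargs": {
  "commands": [
    {"delta_rot":[0,0,0],"travel":[0.01,0.01,0],"gripper":-0.9},
    {"delta_rot":[0,0,0],"travel":[0.017,0.02,0],"gripper":-0.9},
    {"delta_rot":[0,0,0],"travel":[0.017,0.02,0],"gripper":-0.9},
    {"delta_rot":[0,0,0],"travel":[0.017,0.02,0],"gripper":-0.1},
    {"delta_rot":[0,0,0],"travel":[0.017,0.02,0],"gripper":-0.1},
    {"delta_rot":[0,0,0],"travel":[0.017,0.02,0],"gripper":-0.1},
    {"delta_rot":[0,0,0],"travel":[0.017,0.02,-0.15],"gripper":-0.1},
    {"delta_rot":[0,0,0],"travel":[0.017,0.02,-0.33],"gripper":-0.1},
    {"delta_rot":[0,0,0],"travel":[0.017,0.043,-0.33],"gripper":-1},
    {"delta_rot":[0,0,0],"travel":[0.2,0.043,-0.33],"gripper":-1},
    {"delta_rot":[0,0,0],"travel":[0.3,0.043,-0.33],"gripper":-1},
    {"delta_rot":[0,0,0],"travel":[0.3,0.043,-0.33],"gripper":-1}
  ]
}}

```text
clock: 25.08
tool_pos: [0.5395, -0.0859, 0.0583]
eef_rot: [0.93, 0.368, 0.0, -0.0]
contact_force: [-0.9, -1.0, 0.2]
opening: 0.021
```

```bash
python3 f.py w6 0.005
```

```text
[ 0.53953937 -0.08588359  0.05827969] 25.075 1.838085833131424 [-0.88661955 -0.96266052  0.22119043]
nut_hex 0.56 [270. 152.] [ 0.5731 -0.0508  0.005 ]
nut_hex 0.36 [156.  15.] [0.5848 0.0435 0.005 ]
worm_crest 0.87 [269. 230.] [ 0.5428 -0.079   0.026 ]
yellow 0.023 [265.5  220.38] mid [ 0.54452709 -0.07438753] size [0.01040597 0.01008146] tool [11.5 -5.  35.3]
yellow 0.023 [272.568 157.12 ] mid [ 0.5738145  -0.05256214] size [0.02407016 0.02367954] tool [47.8 -0.9 35.3]
yellow 0.026 [265.5  220.38] mid [ 0.54531411 -0.0737771 ] size [0.01023262 0.00991351] tool [12.5 -4.9 32.3]
yellow 0.026 [272.568 157.12 ] mid [ 0.57411361 -0.05231531] size [0.02366917 0.02328505] tool [48.2 -0.8 32.3]
```

View pics/w6.png

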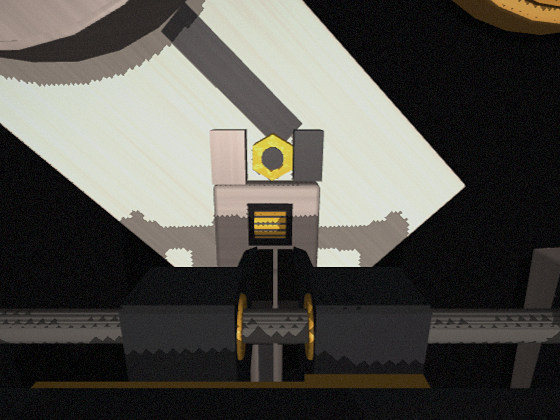

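Emit:
{"fn": "play_rows", "kwargs": {
  "commands": [
    {"delta_rot":[0,0,0],"travel":[0.0,-0.027,0.1],"gripper":-1},
    {"delta_rot":[0,0,0],"travel":[0.0,-0.027,0.2],"gripper":-1},
    {"delta_rot":[0,0,0],"travel":[0.0,-0.027,0.225],"gripper":-1},
    {"delta_rot":[0,0,0],"travel":[0.0,-0.027,0.225],"gripper":-1}
  ],
  "force": 30
}}

```text
clock: 25.82
tool_pos: [0.5354, -0.0844, 0.0258]
eef_rot: [0.931, 0.366, -0.0, -0.001]
contact_force: [-1.5, 1.1, 8.5]
opening: 0.002
```

Emit:
{"fn": "play_rows", "kwargs": {
  "commands": [
    {"delta_rot":[0,0,0],"travel":[0.03,0,0],"gripper":-1},
    {"delta_rot":[0,0,0],"travel":[0.06,0,0],"gripper":-1},
    {"delta_rot":[0,0,0],"travel":[0.09,0,0],"gripper":-1}
  ]
}}

```text
clock: 26.2
tool_pos: [0.5439, -0.0765, 0.0262]
eef_rot: [0.931, 0.366, -0.002, -0.0]
contact_force: [-5.3, -1.9, 13.7]
opening: 0.001
```

```bash
python3 f.py w7 0.005
```

```text
[ 0.54385852 -0.07648163  0.02618499] 26.2 0.051504959607558715 [-5.27723186 -1.927671   13.71765504]
nut_hex 0.85 [277. 181.] [ 0.5726 -0.0521  0.005 ]
wrench_mouth 0.64 [139.  16.] [0.5855 0.0446 0.005 ]
jaw_block 0.54 [139.  16.] [0.5851 0.0446 0.005 ]
yellow 0.023 [279.23387097 187.22983871] mid [ 0.57389159 -0.05241554] size [0.02363426 0.02416592] tool [38.4  2.8  3.1]
yellow 0.026 [279.23387097 187.22983871] mid [ 0.57435694 -0.05192814] size [0.02315429 0.02367515] tool [39.1  2.8  0.1]
```

Emit:
{"fn": "play_rows", "kwargs": {
  "commands": [
    {"delta_rot":[0,0,0],"travel":[0.04,0,0],"gripper":-1},
    {"delta_rot":[0,0,0],"travel":[0.07,0,0],"gripper":-1},
    {"delta_rot":[0,0,0],"travel":[0.07,0,-0.06],"gripper":-1},
    {"delta_rot":[0,0,0],"travel":[-0.1,0,-0.06],"gripper":-1},
    {"delta_rot":[0,0,0],"travel":[-0.1,0,-0.04],"gripper":-1},
    {"delta_rot":[0,0,0],"travel":[-0.1,0,0.0],"gripper":-1},
    {"delta_rot":[0,0,0],"travel":[-0.05,0,0.0],"gripper":-1},
    {"delta_rot":[0,0,0],"travel":[0,0,0.0],"gripper":-1},
    {"delta_rot":[0,0,0],"travel":[0.05,0,0.0],"gripper":-1},
    {"delta_rot":[0,0,0],"travel":[0.07,0,0.0],"gripper":-1},
    {"delta_rot":[0,0,0],"travel":[0.07,0,-0.06],"gripper":-1},
    {"delta_rot":[0,0,0],"travel":[-0.1,0,-0.06],"gripper":-1}
  ]
}}

```text
clock: 27.95
tool_pos: [0.5373, -0.0829, 0.0346]
eef_rot: [0.93, 0.369, 0.002, -0.0]
contact_force: [0.2, -0.9, -0.9]
opening: 0.006
```

Emit:
{"fn": "play_rows", "kwargs": {
  "commands": [
    {"delta_rot":[0,0,0],"travel":[0,0,0.06],"gripper":-1},
    {"delta_rot":[0,0,0],"travel":[0.055,0,0.06],"gripper":-1},
    {"delta_rot":[0,0,0],"travel":[0.11,0,0.06],"gripper":-1},
    {"delta_rot":[0,0,0],"travel":[0.17,0,0.06],"gripper":-1},
    {"delta_rot":[0,0,0],"travel":[0.17,0,0],"gripper":-1},
    {"delta_rot":[0,0,0],"travel":[0,0,0],"gripper":-1},
    {"delta_rot":[0,0,0],"travel":[0,0,0.06],"gripper":-1},
    {"delta_rot":[0,0,0],"travel":[0.055,0,0.06],"gripper":-1},
    {"delta_rot":[0,0,0],"travel":[0.11,0,0.06],"gripper":-1},
    {"delta_rot":[0,0,0],"travel":[0.17,0,0.06],"gripper":-1},
    {"delta_rot":[0,0,0],"travel":[0.17,0,0],"gripper":-1},
    {"delta_rot":[0,0,0],"travel":[0,0,0],"gripper":-1}
  ]
}}

```text
clock: 29.45
tool_pos: [0.5375, -0.0822, 0.0345]
eef_rot: [0.929, 0.369, 0.002, -0.0]
contact_force: [-0.3, -0.8, 0.4]
opening: 0.004
```

Emit:
{"fn": "play_rows", "kwargs": {
  "commands": [
    {"delta_rot":[0,0,0],"travel":[-0.12,0,-0.3],"gripper":-1},
    {"delta_rot":[0,0,0],"travel":[-0.12,0,-0.3],"gripper":-1},
    {"delta_rot":[0,0,0],"travel":[-0.12,0,-0.3],"gripper":-1}
  ]
}}

```text
clock: 29.82
tool_pos: [0.5225, -0.0963, 0.0791]
eef_rot: [0.93, 0.367, 0.0, -0.0]
contact_force: [-0.3, 0.6, 0.2]
opening: 0.008
```

```bash
python3 f.py w8 0.005
```

```text
[ 0.52254713 -0.0962846   0.07907529] 29.825 0.6748202119217799 [-0.29986807  0.61512222  0.23380382]
nut_hex 0.72 [277. 121.] [ 0.5718 -0.0526  0.005 ]
wrench_mouth 0.45 [308. 118.] [ 0.5868 -0.0654  0.005 ]
wrench_mouth 0.39 [278. 121.] [ 0.5722 -0.0528  0.005 ]
worm_crest 0.72 [281. 184.] [ 0.5468 -0.0791  0.026 ]
jaw_block 0.63 [309. 118.] [ 0.5873 -0.0665  0.005 ]
yellow 0.023 [280.6440678  185.23728814] mid [ 0.54559947 -0.08004007] size [0.01153495 0.01407274] tool [27.9  3.9 56.1]
yellow 0.023 [281.23809524 179.92063492] mid [ 0.54790179 -0.07852773] size [0.01317939 0.01447556] tool [30.6  4.4 56.1]
yellow 0.023 [279.18803419 119.82905983] mid [ 0.57355632 -0.05263831] size [0.02406605 0.02411906] tool [67.   3.  56.2]
yellow 0.026 [280.6440678  185.23728814] mid [ 0.54603441 -0.07956608] size [0.01136273 0.01386262] tool [28.5  3.8 53.1]
yellow 0.026 [281.23809524 179.92063492] mid [ 0.54830235 -0.07807632] size [0.01298261 0.01425943] tool [31.2  4.3 53.1]
yellow 0.026 [279.18803419 119.82905983] mid [ 0.57357384 -0.05257346] size [0.02370672 0.02375895] tool [67.1  2.9 53.2]
```

View pics/w8c.png

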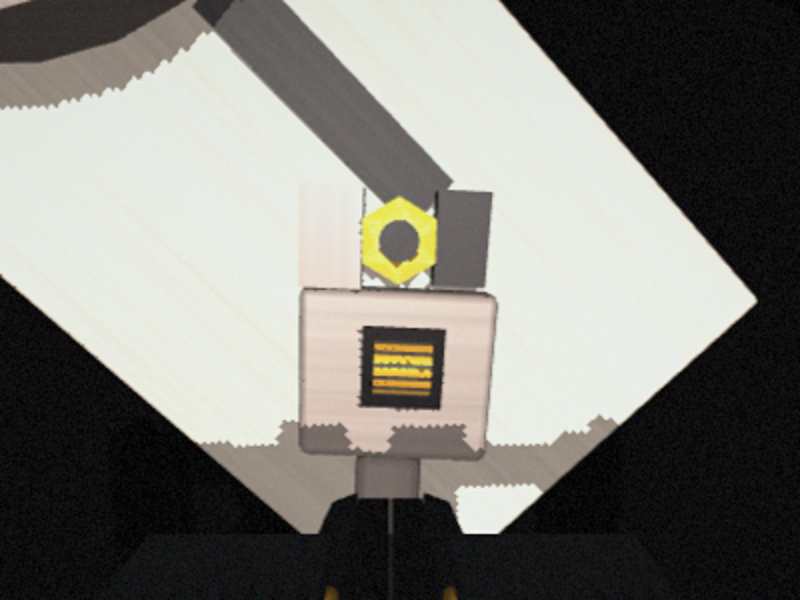

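Emit:
{"fn": "play_rows", "kwargs": {
  "commands": [
    {"delta_rot":[0,0,0],"travel":[0.12,0.02,0.28],"gripper":-1},
    {"delta_rot":[0,0,0],"travel":[0.12,0.02,0.3],"gripper":-1},
    {"delta_rot":[0,0,0],"travel":[0.12,0.02,0.36],"gripper":-1},
    {"delta_rot":[0,0,0],"travel":[0.17,0.02,0.36],"gripper":-1},
    {"delta_rot":[0,0,0],"travel":[0.22,0.02,0.36],"gripper":-1},
    {"delta_rot":[0,0,0],"travel":[0.28,0.02,0.36],"gripper":-1},
    {"delta_rot":[0,0,0],"travel":[0.28,0.02,0.3],"gripper":-1},
    {"delta_rot":[0,0,0],"travel":[0.12,0.02,0.3],"gripper":-1}
  ]
}}

```text
clock: 31.08
tool_pos: [0.5397, -0.0852, 0.0352]
eef_rot: [0.93, 0.369, 0.002, 0.0]
contact_force: [-0.2, -0.6, 0.3]
opening: 0.008
```

Emit:
{"fn": "play_rows", "kwargs": {
  "commands": [
    {"delta_rot":[0,0,0],"travel":[0,0,0.06],"gripper":-1},
    {"delta_rot":[0,0,0],"travel":[0.055,0,0.06],"gripper":-1},
    {"delta_rot":[0,0,0],"travel":[0.11,0,0.06],"gripper":-1},
    {"delta_rot":[0,0,0],"travel":[0.17,0,0.06],"gripper":-1},
    {"delta_rot":[0,0,0],"travel":[0.17,0,0],"gripper":-1},
    {"delta_rot":[0,0,0],"travel":[0,0,0],"gripper":-1},
    {"delta_rot":[0,0,0],"travel":[0,0,0.06],"gripper":-1},
    {"delta_rot":[0,0,0],"travel":[0.055,0,0.06],"gripper":-1},
    {"delta_rot":[0,0,0],"travel":[0.11,0,0.06],"gripper":-1},
    {"delta_rot":[0,0,0],"travel":[0.17,0,0.06],"gripper":-1},
    {"delta_rot":[0,0,0],"travel":[0.17,0,0],"gripper":-1},
    {"delta_rot":[0,0,0],"travel":[0,0,0],"gripper":-1}
  ]
}}

```text
clock: 32.58
tool_pos: [0.5402, -0.0839, 0.0343]
eef_rot: [0.929, 0.369, 0.002, -0.0]
contact_force: [0.3, 0.2, -0.1]
opening: 0.004
```

Emit:
{"fn": "play_rows", "kwargs": {
  "commands": [
    {"delta_rot":[0,0,0],"travel":[-0.12,0,-0.1],"gripper":-1},
    {"delta_rot":[0,0,0],"travel":[-0.3,-0.02,-0.2],"gripper":-0.1},
    {"delta_rot":[0,0,0],"travel":[-0.3,-0.02,-0.2],"gripper":-0.1},
    {"delta_rot":[0,0,0],"travel":[-0.3,-0.02,-0.2],"gripper":-0.1}
  ]
}}

```text
clock: 33.08
tool_pos: [0.5035, -0.1148, 0.0644]
eef_rot: [0.93, 0.367, 0.001, -0.0]
contact_force: [-0.4, 0.9, -0.2]
opening: 0.324
```

```bash
cat > k.py <<'E'
from h import *
# wrench on the plate: head extents & jaw gap in the tool frame at head-top height
st=r.get_state(); R0=R.from_quat(st['eef_rot']);print(st['tool_pos'],st['clock'],st['contact_force'])
w=snap('wrist','w9'); 
zt=.021
for l,z in [('nut_hex',.005),('wrench_mouth',.005),('worm_crest',.026),('jaw_block',.005)]:
    for d in viewer.pinpoint('wrist',l)[:1]:
        p=at_z(w,d['at'],z); print(l,round(d['conf'],2),np.round(d['at']),np.round(p,4),'tool',np.round(R0.inv().apply(p-st['tool_pos'])*1000,1))
x0,y0=np.round(px(w,[.5733,-.0527,.02])).astype(int); print(x0,y0)
y1=max(0,y0-60);c=w['color'][y1:y1+150,x0-100:x0+100,::-1]; cv2.imwrite('pics/w9c.png',cv2.resize(c,(800,600),interpolation=cv2.INTER_LINEAR)); print('crop origin',x0-100,y1)
E
python3 k.py
```

```text
[ 0.50348371 -0.11483472  0.06439891] 33.075 [-0.35698052  0.87536654 -0.16843092]
nut_hex 0.72 [274.  74.] [ 0.5713 -0.0518  0.005 ] tool [92.5  0.2 59.6]
worm_crest 0.78 [280. 144.] [ 0.5458 -0.0801  0.026 ] tool [54.6  3.4 38.5]
jaw_block 0.68 [311.  71.] [ 0.5872 -0.066   0.005 ] tool [94.4 21.4 59.6]
278 69
crop origin 178 9
```

View pics/w9c.png

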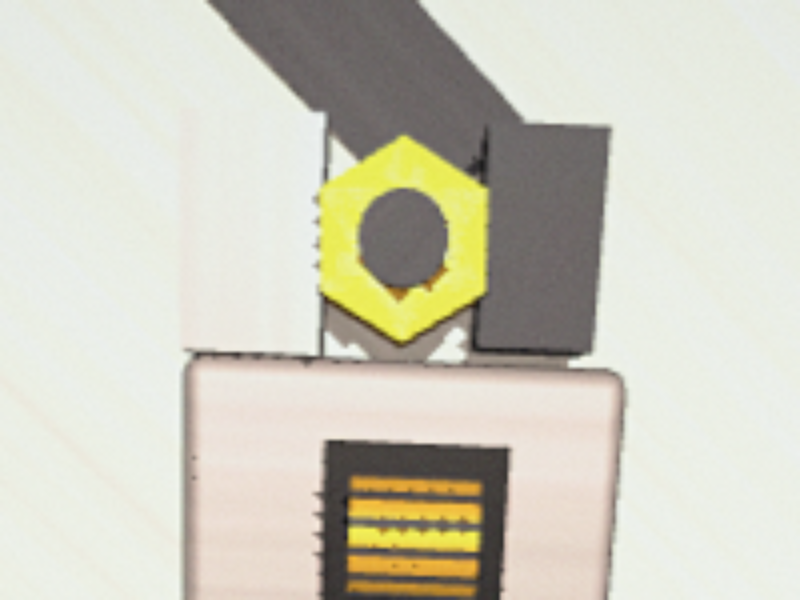

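Emit:
{"fn": "play_rows", "kwargs": {
  "commands": [
    {"delta_rot":[0,0,0],"travel":[0,0,0],"gripper":0.0},
    {"delta_rot":[0,0,0],"travel":[0,0,0.15],"gripper":0.0},
    {"delta_rot":[0,0,0],"travel":[0,0,0.3],"gripper":0.0},
    {"delta_rot":[0,0,0],"travel":[0,0,0.35],"gripper":0.0},
    {"delta_rot":[0,0,0],"travel":[0,0,0.355],"gripper":0.0},
    {"delta_rot":[0,0,0],"travel":[0,0,0.355],"gripper":-0.9},
    {"delta_rot":[0,0,0],"travel":[0,0,0.355],"gripper":-0.9},
    {"delta_rot":[0,0,0],"travel":[0,0,0.355],"gripper":-0.9},
    {"delta_rot":[0,0,0],"travel":[0,0,0.355],"gripper":-0.9}
  ],
  "force": 45
}}

```text
clock: 34.45
tool_pos: [0.5015, -0.1149, 0.0115]
eef_rot: [0.931, 0.366, -0.0, -0.001]
contact_force: [-2.1, 2.4, 5.9]
opening: 0.237
```

Emit:
{"fn": "play_rows", "kwargs": {
  "commands": [
    {"delta_rot":[0,0,0.0139],"travel":[0.001,-0.027,0],"gripper":-0.9},
    {"delta_rot":[0,0,0.0278],"travel":[0.003,-0.054,0],"gripper":-0.9},
    {"delta_rot":[0,0,0.0417],"travel":[0.006,-0.081,0],"gripper":-0.9},
    {"delta_rot":[0,0,0.0556],"travel":[0.011,-0.107,0],"gripper":-0.9},
    {"delta_rot":[0,0,0.0694],"travel":[0.017,-0.134,0],"gripper":-0.9},
    {"delta_rot":[0,0,0.0833],"travel":[0.024,-0.16,0],"gripper":-0.9},
    {"delta_rot":[0,0,0.0972],"travel":[0.032,-0.186,0],"gripper":-0.9},
    {"delta_rot":[0,0,0.111],"travel":[0.041,-0.211,0],"gripper":-0.9},
    {"delta_rot":[0,0,0.111],"travel":[0.041,-0.211,0],"gripper":-0.9}
  ]
}}

```text
clock: 35.58
tool_pos: [0.4854, -0.0891, 0.0115]
eef_rot: [0.98, 0.199, 0.001, 0.001]
contact_force: [-0.2, -2.7, 6.6]
opening: 0.24
```

```bash
cat > n.py <<'E'
from h import *
st=r.get_state(); R0=R.from_quat(st['eef_rot']);print(st['tool_pos'],st['clock'],'op',st['opening']*88,'F tool',R0.inv().apply(st['contact_force']),'M tool',R0.inv().apply(st['moment']),'yaw',np.degrees(np.arctan2(*R0.as_matrix()[:2,1][::-1])))
w=snap('wrist','nn'); hsv=cv2.cvtColor(w['color'],cv2.COLOR_RGB2HSV)
m=((hsv[:,:,0]>22)&(hsv[:,:,0]<36)&(hsv[:,:,1]>120)).astype(np.uint8)
for cn in cv2.findContours(m,cv2.RETR_EXTERNAL,cv2.CHAIN_APPROX_NONE)[0]:
    if cv2.contourArea(cn)<250: continue
    P=np.array([at_z(w,u,.023)[:2] for u in cn[:,0,:]]); o=(P.max(0)+P.min(0))/2; d=P-o
    print('nut',o,np.ptp(P,axis=0),'tool',R0.inv().apply(np.r_[o,.023]-st['tool_pos'])*1000,'corner ang',np.degrees(np.angle((np.linalg.norm(d,axis=1)*np.exp(6j*np.arctan2(d[:,1],d[:,0]))).mean()))/6)
E
python3 n.py
```

```text
[ 0.48542984 -0.08909099  0.0115154 ] 35.575 op 21.12461076169227 F tool [-1.2170231   2.44638515 -6.62359875] M tool [-0.22175433 -0.35046927 -0.48204338] yaw -67.03202087468385
nut [ 0.57311427 -0.05286224] [0.02289682 0.02444627] tool [ 94.87772917   0.88128748 -11.42005928] corner ang 24.93758606648745
```

Emit:
{"fn": "play_rows", "kwargs": {
  "commands": [
    {"delta_rot":[0,0,0.0139],"travel":[0.001,-0.027,0],"gripper":-0.9},
    {"delta_rot":[0,0,0.0278],"travel":[0.003,-0.055,0],"gripper":-0.9},
    {"delta_rot":[0,0,0.0417],"travel":[0.006,-0.082,0],"gripper":-0.9},
    {"delta_rot":[0,0,0.0556],"travel":[0.011,-0.11,0],"gripper":-0.9},
    {"delta_rot":[0,0,0.0556],"travel":[0.011,-0.11,0],"gripper":-0.9}
  ]
}}

```text
clock: 36.25
tool_pos: [0.4803, -0.0732, 0.0115]
eef_rot: [0.994, 0.113, 0.0, 0.001]
contact_force: [-0.9, -1.7, 7.4]
opening: 0.243
```

Emit:
{"fn": "play_rows", "kwargs": {
  "commands": [
    {"delta_rot":[0,0,0.011],"travel":[0.001,-0.022,0],"gripper":-0.9},
    {"delta_rot":[0,0,0.022],"travel":[0.002,-0.044,0],"gripper":-0.9},
    {"delta_rot":[0,0,0.022],"travel":[0.002,-0.044,0],"gripper":-0.9}
  ]
}}

```text
clock: 36.62
tool_pos: [0.4794, -0.0685, 0.0115]
eef_rot: [0.997, 0.078, 0.001, 0.002]
contact_force: [0.5, -4.8, 6.0]
opening: 0.239
```

```bash
python3 n.py
```

```text
[ 0.47941803 -0.06845548  0.01149424] 36.625 op 21.07438129381975 F tool [-0.28544719  4.82196306 -5.94824185] M tool [-0.94110012 -0.41948248 -0.78425333] yaw -81.01033788661591
nut [ 0.57320919 -0.05281497] [0.02441418 0.0238353 ] tool [ 95.09815894  -0.74059256 -11.38333143] corner ang 12.772104005374102
```

Emit:
{"fn": "play_rows", "kwargs": {
  "commands": [
    {"delta_rot":[0,0,0.011],"travel":[0.001,-0.022,0],"gripper":-0.9},
    {"delta_rot":[0,0,0.022],"travel":[0.002,-0.044,0],"gripper":-0.9},
    {"delta_rot":[0,0,0.022],"travel":[0.002,-0.044,0],"gripper":-0.9}
  ]
}}

```text
clock: 37.05
tool_pos: [0.4794, -0.0636, 0.0115]
eef_rot: [0.999, 0.043, 0.002, 0.004]
contact_force: [1.1, -9.3, 4.7]
opening: 0.241
```

```bash
python3 n.py
```

```text
[ 0.47939071 -0.06355131  0.01148551] 37.05 op 21.174070223348433 F tool [ 0.35403184  9.40263097 -4.58673161] M tool [-1.43532931 -0.07483018 -0.82992279] yaw -85.03476294822454
nut [ 0.57314437 -0.05277006] [0.02436572 0.02394693] tool [ 94.36922282  -2.54052643 -11.25003398] corner ang 10.824849804692825
```

Emit:
{"fn": "play_rows", "kwargs": {
  "commands": [
    {"delta_rot":[0,0,0.011],"travel":[0.001,-0.03,0],"gripper":-0.9},
    {"delta_rot":[0,0,0.022],"travel":[0.002,-0.06,0],"gripper":-0.9},
    {"delta_rot":[0,0,0.022],"travel":[0.002,-0.06,0],"gripper":-0.9}
  ]
}}

```text
clock: 37.48
tool_pos: [0.4787, -0.0546, 0.0115]
eef_rot: [1.0, 0.008, 0.002, 0.004]
contact_force: [0.6, -7.8, 5.6]
opening: 0.245
```

```bash
python3 n.py; cp pics/nn.png pics/n3.png; python3 -c "
import cv2
a=cv2.imread('pics/n3.png');cv2.imwrite('pics/n3c.png',cv2.resize(a[:260,150:410],(600,600)))"
```

```text
[ 0.47872268 -0.0545568   0.01150179] 37.475 op 21.548174225957542 F tool [ 0.50315395  7.80513474 -5.52677749] M tool [-1.41965649 -0.06065417 -0.30113642] yaw -89.11973851050709
nut [ 0.53611926 -0.05666033] [0.0030403  0.01813833] tool [ 57.39417698   3.0660921  -11.29197132] corner ang -29.002376093543514
nut [ 0.57313354 -0.05283951] [0.02395066 0.02383938] tool [ 94.46266846  -0.18555786 -11.19545042] corner ang 11.393423589844565
```

View pics/n3c.png

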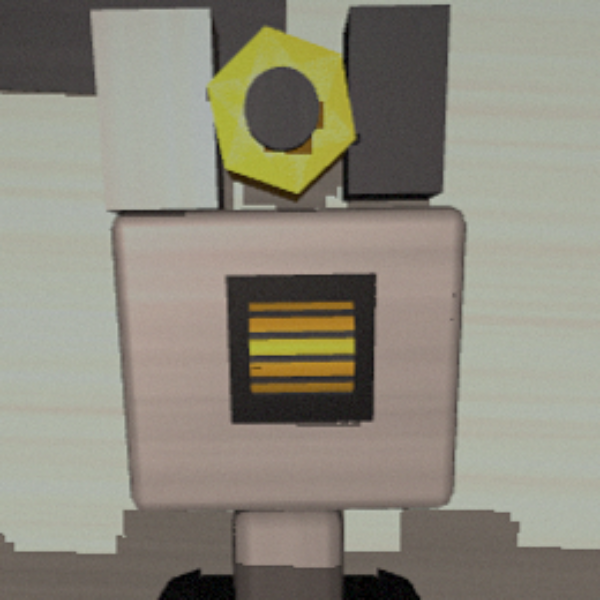

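Emit:
{"fn": "play_rows", "kwargs": {
  "commands": [
    {"delta_rot":[0,0,-0.022],"travel":[0.002,0.044,0],"gripper":-0.9},
    {"delta_rot":[0,0,-0.05],"travel":[0.008,0.1,0],"gripper":-0.9},
    {"delta_rot":[0,0,-0.05],"travel":[0.008,0.1,0],"gripper":-0.9},
    {"delta_rot":[0,0,-0.05],"travel":[0.008,0.1,-0.05],"gripper":-0.9},
    {"delta_rot":[0,0,-0.05],"travel":[0.008,0.1,-0.15],"gripper":-0.9},
    {"delta_rot":[0,0,-0.05],"travel":[0.008,0.1,-0.3],"gripper":-0.9},
    {"delta_rot":[0,0,-0.05],"travel":[0.008,0.1,-0.5],"gripper":-0.9},
    {"delta_rot":[0,0,-0.05],"travel":[0.008,0.1,-0.7],"gripper":-0.9},
    {"delta_rot":[0,0,-0.05],"travel":[0.008,0.1,-0.7],"gripper":-0.9}
  ],
  "force": 55
}}

```text
clock: 38.65
tool_pos: [0.4801, -0.0644, 0.117]
eef_rot: [0.996, 0.089, 0.001, -0.0]
contact_force: [-0.7, -0.6, -4.1]
opening: 0.24
```

```bash
python3 n.py; python3 -c "
from h import *
print(go([.437,-.365,.117],down(np.radians(-8.4))))"
```

```text
[ 0.48009753 -0.06438046  0.11696896] 38.65 op 21.100883131102922 F tool [-0.75662761  0.46162568  4.12049686] M tool [ 0.04084331 -0.34764312 -0.02219266] yaw -79.77719218314955
nut [ 0.57305438 -0.05246798] [0.02371215 0.02309014] tool [93.4248499   4.8077351  94.13677563] corner ang 16.008997634065725
(array([-0.6245,  1.9248, -0.0092]), array([-8.000e-04,  1.000e-04, -3.967e-01]))
```

```bash
cat > o.py <<'E'
from h import *
from scipy.optimize import minimize
st=r.get_state(); R0=R.from_quat(st['eef_rot']); w=dict(snap('wrist','now'))
Ac=R0.inv()*att(w); oc=R0.inv().apply(np.array(w['origin'])-st['tool_pos'])
def cam(pos,q):
    s=dict(w); T=R.from_quat(np.array(q)/np.linalg.norm(q)); s['origin']=np.array(pos)+T.apply(oc); s['attitude']=(T*Ac).as_quat(); return s
ims={'w2':([.5768,-.1158,.2330],[.675,.738,.001,0]),'w4':([.5012,-.1173,.0611],[.931,.366,0,0]),'w5':([.5016,-.1131,.0102],[.930,.366,0,0]),'w6':([.5395,-.0859,.0583],[.93,.368,0,0]),'w8':([.5225,-.0963,.0791],[.93,.367,0,0]),'w9':([.5035,-.1148,.0644],[.93,.367,0.001,0]),'n3':([.4787,-.0546,.0115],[1,.008,.002,.004]),'now':(st['tool_pos'],st['eef_rot'])}
for n,(p,q) in ims.items():
    s=cam(p,q); im=cv2.imread(f'pics/{n}.png'); hsv=cv2.cvtColor(im,cv2.COLOR_BGR2HSV)
    m=((hsv[:,:,0]>22)&(hsv[:,:,0]<36)&(hsv[:,:,1]>110)).astype(np.uint8)
    c0=px(s,[.5732,-.0528,.023])
    cs=[c for c in cv2.findContours(m,cv2.RETR_EXTERNAL,cv2.CHAIN_APPROX_NONE)[0] if cv2.contourArea(c)>60 and np.linalg.norm(c[:,0].mean(0)-c0)<40]
    if not cs: print(n,'none',c0); continue
    c=max(cs,key=cv2.contourArea); P=np.array([at_z(s,u,.023)[:2] for u in cv2.convexHull(c)[:,0]])
    # densify hull, fit hexagon by sum of squared distances of hull points to hexagon boundary
    D=np.concatenate([np.linspace(P[i],P[(i+1)%len(P)],12)[:-1] for i in range(len(P))])
    def f(v):
        a=v[2]+np.pi/3*np.arange(6); return (((D-v[:2])@np.array([np.cos(a),np.sin(a)])).max(1)-v[3])
    best=min((minimize(lambda v:(f(v)**2).sum()*1e6,[*D.mean(0),np.radians(a),.011],method='Nelder-Mead',options=dict(maxiter=4000,xatol=1e-6,fatol=1e-6)) for a in (0,20,40)),key=lambda b:b.fun)
    print(n,'flat normal deg mod60 %.1f'%(np.degrees(best.x[2])%60),'inr %.4f'%best.x[3],'rms mm %.3f'%np.sqrt(best.fun/len(D)),np.round(best.x[:2],4))
    if n in('w2','w6','w8'):
        g=((hsv[:,:,2]>190)&(hsv[:,:,1]<60)).astype(np.uint8)*255
        for L in cv2.createLineSegmentDetector().detect(cv2.cvtColor(im,cv2.COLOR_BGR2GRAY))[0][:,0]:
            a,b=at_z(s,L[:2],.005)[:2],at_z(s,L[2:],.005)[:2]; l=np.linalg.norm(a-b)
            if l>.06 and (abs(a-[.57,0])<.2).all(): print('  line',np.round(a,3),np.round(b,3),'ang90 %.1f'%(np.degrees(np.arctan2(*(b-a)[::-1]))%90))
E
python3 o.py
```

```text
w2 flat normal deg mod60 12.2 inr 0.0107 rms mm 0.267 [ 0.5745 -0.052 ]
  line [0.478 0.055] [ 0.473 -0.148] ang90 88.8
  line [ 0.473 -0.149] [ 0.64  -0.153] ang90 88.7
  line [ 0.642 -0.151] [0.646 0.043] ang90 88.8
  line [0.601 0.036] [ 0.599 -0.051] ang90 88.8
  line [ 0.58  -0.043] [0.581 0.028] ang90 89.1
w4 flat normal deg mod60 12.4 inr 0.0109 rms mm 0.175 [ 0.5736 -0.0528]
w5 flat normal deg mod60 13.1 inr 0.0110 rms mm 0.101 [ 0.5738 -0.0529]
w6 flat normal deg mod60 13.1 inr 0.0110 rms mm 0.187 [ 0.5742 -0.0525]
  line [ 0.564 -0.151] [ 0.641 -0.152] ang90 88.9
  line [0.478 0.075] [ 0.475 -0.055] ang90 88.8
  line [ 0.641 -0.151] [ 0.644 -0.009] ang90 88.9
  line [0.6   0.026] [ 0.599 -0.052] ang90 88.8
  line [ 0.579 -0.042] [0.58  0.037] ang90 88.8
  line [ 0.44  -0.154] [ 0.332 -0.039] ang90 43.2
  line [ 0.397 -0.117] [ 0.451 -0.175] ang90 43.1
  line [ 0.424 -0.049] [0.368 0.011] ang90 42.8
  line [ 0.457 -0.181] [ 0.528 -0.256] ang90 43.1
  line [ 0.405 -0.036] [0.363 0.009] ang90 42.9
  line [ 0.48  -0.103] [ 0.428 -0.048] ang90 43.2
w8 flat normal deg mod60 13.0 inr 0.0109 rms mm 0.126 [ 0.574  -0.0527]
  line [0.478 0.094] [ 0.474 -0.098] ang90 88.7
  line [ 0.523 -0.15 ] [ 0.64  -0.153] ang90 88.8
  line [ 0.641 -0.152] [ 0.643 -0.027] ang90 88.9
  line [0.6   0.019] [ 0.599 -0.053] ang90 88.8
  line [ 0.579 -0.042] [0.58  0.037] ang90 88.9
  line [ 0.582 -0.088] [ 0.541 -0.042] ang90 41.2
  line [ 0.416 -0.187] [ 0.286 -0.047] ang90 43.0
  line [ 0.399 -0.177] [ 0.451 -0.233] ang90 43.0
  line [ 0.391 -0.061] [0.327 0.006] ang90 43.6
  line [ 0.453 -0.122] [ 0.395 -0.06 ] ang90 43.0
w9 flat normal deg mod60 12.9 inr 0.0109 rms mm 0.137 [ 0.5737 -0.0528]
n3 flat normal deg mod60 42.6 inr 0.0110 rms mm 0.116 [ 0.573  -0.0527]
now flat normal deg mod60 45.6 inr 0.0108 rms mm 0.238 [ 0.5731 -0.0526]
```

Emit:
{"fn": "play_rows", "kwargs": {
  "commands": [
    {"delta_rot":[0,0,0],"travel":[0,0,0.3],"gripper":-0.9},
    {"delta_rot":[0,0,0],"travel":[0,0,0.5],"gripper":-0.9},
    {"delta_rot":[0,0,0],"travel":[0,0,0.56],"gripper":-0.9},
    {"delta_rot":[0,0,0],"travel":[0,0,0.61],"gripper":-0.9},
    {"delta_rot":[0,0,0],"travel":[0,0,0.65],"gripper":-0.9},
    {"delta_rot":[0,0,0],"travel":[0,0,0.68],"gripper":-0.9},
    {"delta_rot":[0,0,0],"travel":[0,0,0.7],"gripper":-0.9},
    {"delta_rot":[0,0,0],"travel":[0,0,0.703],"gripper":-0.9},
    {"delta_rot":[0,0,0],"travel":[0,0,0.703],"gripper":-0.9}
  ]
}}

```text
clock: 39.88
tool_pos: [0.4725, -0.0682, 0.013]
eef_rot: [0.996, 0.085, -0.004, 0.0]
contact_force: [-12.7, -4.3, 41.6]
opening: 0.238
```

```bash
python3 n.py; sed -i "s/^ims=.*/ims={'now':(st['tool_pos'],st['eef_rot'])}/" o.py; python3 o.py
```

```text
[ 0.47246361 -0.06817489  0.01301029] 39.875 op 20.918420521067816 F tool [-13.60767963   2.05924663 -41.51077198] M tool [-0.39428029 -2.55582709  0.14201757] yaw -80.21921575216163
nut [ 0.53128082 -0.06258207] [0.00515292 0.01876257] tool [ 58.83090797   4.47622003 -10.46068304] corner ang -21.336618149870805
nut [ 0.57172396 -0.05285732] [0.02192005 0.02346189] tool [100.33692081   1.76326037 -10.7903517 ] corner ang 11.360568092631224
now flat normal deg mod60 41.9 inr 0.0109 rms mm 0.513 [ 0.5729 -0.0528]
```

Emit:
{"fn": "play_rows", "kwargs": {
  "commands": [
    {"delta_rot":[0,0,0],"travel":[0,0,-0.2],"gripper":-0.9},
    {"delta_rot":[0,0,0],"travel":[0,0,-0.35],"gripper":-0.9},
    {"delta_rot":[0,0,0],"travel":[0,0,-0.35],"gripper":-0.9},
    {"delta_rot":[0,0,0],"travel":[0,0,-0.35],"gripper":-0.9}
  ]
}}

```text
clock: 40.48
tool_pos: [0.4821, -0.0671, 0.0627]
eef_rot: [0.996, 0.088, 0.003, 0.002]
contact_force: [7.6, -2.0, -7.1]
opening: 0.242
```

```bash
python3 n.py;  python3 o.py; python3 -c "
import cv2
a=cv2.imread('pics/now.png');cv2.imwrite('pics/nowc.png',cv2.resize(a[:260,150:410],(600,600)))"
```

```text
[ 0.48210051 -0.06709855  0.06266578] 40.475 op 21.300369474960263 F tool [7.08560256 3.25597795 7.1076517 ] M tool [-0.95264253  1.22401532  0.01843477] yaw -79.94136026438623
nut [ 0.57306598 -0.05243665] [0.02438578 0.02323169] tool [91.94252004  1.27632653 40.09995669] corner ang 10.842049978212165
now flat normal deg mod60 42.4 inr 0.0109 rms mm 0.149 [ 0.5731 -0.0527]
```

View pics/nowc.png

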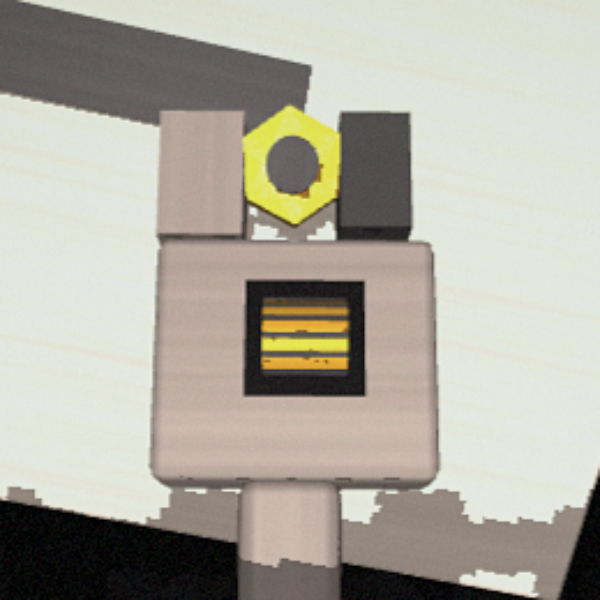

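```bash
cat > t.py <<'E'
from h import *
st=r.get_state(); R0=R.from_quat(st['eef_rot']); w=snap('wrist','tt')
print(st['tool_pos'],st['clock'],st['contact_force'],st['opening']*88)
C=cloud(w);L=R0.inv().apply(C-st['tool_pos'])*1000
for x in range(15,115,7):
    k=(abs(L[:,0]-x)<3)&(abs(L[:,1]-(0 if x<75 else -18))<8); print(x,k.sum(),'z mm',np.round(np.percentile(C[k][:,2],[5,50,95])*1000,1) if k.sum() else '')
k=(C[:,2]>(.009 if 1 else 0))&(L[:,0]>15)&(L[:,0]<115)&(abs(L[:,1])<45)
for x in (30,50,65,85,95):
    q=L[k&(abs(L[:,0]-x)<2)]; print(x,'y range',np.round(np.percentile(q[:,1],[1,99]),1) if len(q) else '')
E
python3 t.py
```

```text
[ 0.4820401  -0.06715479  0.06252121] 40.575 [ 7.19096281 -3.62132384 -7.23004799] 20.92421522574378
15 840 z mm [ 59.5  62.3 152.8]
22 4763 z mm [ 57.6 159.8 164.5]
29 931 z mm [ 52.6 138.7 141.9]
36 440 z mm [49.2 50.9 52.7]
43 422 z mm [46.5 47.8 49.4]
50 388 z mm [44.2 46.5 48.1]
57 415 z mm [40.7 46.1 47.7]
64 418 z mm [36.4 38.4 43.4]
71 382 z mm [32.5 34.2 36. ]
78 373 z mm [28.8 30.5 32. ]
85 372 z mm [25.9 27.6 29.2]
92 371 z mm [22.4 24.3 26.1]
99 351 z mm [19.1 20.7 22.6]
106 205 z mm [ 3.4  5.1 19.2]
113 339 z mm [3.2 4.4 5.5]
30 y range [-40.   41.3]
50 y range [-28.1  31.8]
65 y range [-28.1  31.8]
85 y range [-28.1  27.2]
95 y range [-28.   27.4]
```

Emit:
{"fn": "play_rows", "kwargs": {
  "commands": [
    {"delta_rot":[0,0,0],"travel":[0,0,0.1],"gripper":-0.9},
    {"delta_rot":[0,0,0],"travel":[0,0,0.2],"gripper":-0.9},
    {"delta_rot":[0,0,0],"travel":[0,0,0.27],"gripper":-0.9},
    {"delta_rot":[0,0,0],"travel":[0,0,0.32],"gripper":-0.9},
    {"delta_rot":[0,0,0],"travel":[0,0,0.35],"gripper":-0.9},
    {"delta_rot":[0,0,0],"travel":[0,0,0.355],"gripper":-0.9},
    {"delta_rot":[0,0,0],"travel":[0,0,0.355],"gripper":-0.9}
  ],
  "force": 6
}}

```text
clock: 41.5
tool_pos: [0.4763, -0.0674, 0.0096]
eef_rot: [0.996, 0.086, -0.002, 0.001]
contact_force: [-2.2, -3.8, 4.8]
opening: 0.25
```

```bash
python3 t.py; python3 o.py
```

```text
[ 0.4763071  -0.06743599  0.00958791] 41.5 [-2.24621149 -3.80216729  4.80893216] 21.969874965760738
15 848 z mm [19.5 21.1 99.8]
22 4795 z mm [ 19.8 106.6 111.4]
29 989 z mm [19.9 84.9 88.7]
36 517 z mm [19.9 20.8 21.7]
43 522 z mm [20.3 21.5 22.4]
50 544 z mm [21.3 25.3 27. ]
57 638 z mm [21.5 25.6 27.1]
64 652 z mm [21.1 22.2 23.5]
71 669 z mm [20.7 21.8 22.9]
78 707 z mm [19.4 21.7 22.8]
85 731 z mm [21.  22.1 23.2]
92 777 z mm [21.2 22.3 23.4]
99 824 z mm [21.3 22.4 23.6]
106 778 z mm [21.4 22.6 23.7]
113 161 z mm [3.3 4.5 5.6]
30 y range [-40.4  41.7]
50 y range [-27.7  32.3]
65 y range [-27.2  32.3]
85 y range [-27.7  28.2]
95 y range [-27.4  28.2]
now flat normal deg mod60 42.2 inr 0.0109 rms mm 0.258 [ 0.573  -0.0527]
```

Emit:
{"fn": "play_rows", "kwargs": {
  "commands": [
    {"delta_rot":[0,0,0],"travel":[0,0,0],"gripper":-0.1},
    {"delta_rot":[0,0,0],"travel":[0,0,0],"gripper":-0.1},
    {"delta_rot":[0,0,0],"travel":[0,0,0],"gripper":-0.1},
    {"delta_rot":[0,0,0],"travel":[0,0,-0.15],"gripper":-0.1},
    {"delta_rot":[0,0,0],"travel":[0,0,-0.3],"gripper":-0.1},
    {"delta_rot":[0,0,0],"travel":[0.2,0.027,-0.3],"gripper":-1},
    {"delta_rot":[0,0,0],"travel":[0.43,0.027,-0.3],"gripper":-1},
    {"delta_rot":[0,0,0],"travel":[0.43,0.027,-0.3],"gripper":-1},
    {"delta_rot":[0,0,0],"travel":[0.43,0.027,-0.15],"gripper":-1},
    {"delta_rot":[0,0,0],"travel":[0.43,0.027,-0.15],"gripper":-1}
  ],
  "force": 30
}}

```text
clock: 42.85
tool_pos: [0.5413, -0.0578, 0.0312]
eef_rot: [0.996, 0.088, -0.002, -0.001]
contact_force: [-0.2, -0.4, 0.4]
opening: 0.006
```

Emit:
{"fn": "play_rows", "kwargs": {
  "commands": [
    {"delta_rot":[0,0,0],"travel":[0,0,0.05],"gripper":-1},
    {"delta_rot":[0,0,0],"travel":[-0.03,0,0.062],"gripper":-1},
    {"delta_rot":[0,0,0],"travel":[-0.06,0,0.062],"gripper":-1},
    {"delta_rot":[0,0,0],"travel":[-0.08,0,0.062],"gripper":-1}
  ]
}}

```text
clock: 43.35
tool_pos: [0.5407, -0.0591, 0.0269]
eef_rot: [0.996, 0.089, 0.009, 0.0]
contact_force: [8.8, 4.7, 25.8]
opening: 0.007
```

```bash
python3 -c "
from h import *
s=r.get_state();R0=R.from_quat(s['eef_rot']);print(s['tool_pos'],s['clock'],R0.inv().apply(s['contact_force']), R0.inv().apply(np.array([.5732,-.0527,.023])-s['tool_pos']))"
```

```text
[ 0.54067334 -0.05908215  0.02692674] 43.35 [  9.96306395  -2.98783413 -25.67406207] [ 0.03306953 -0.00050599  0.00450388]
```

Emit:
{"fn": "play_rows", "kwargs": {
  "commands": [
    {"delta_rot":[0,0,0],"travel":[-0.02,0,-0.012],"gripper":-1},
    {"delta_rot":[0,0,0],"travel":[-0.06,0,-0.012],"gripper":-1},
    {"delta_rot":[0,0,0],"travel":[-0.1,0,-0.012],"gripper":-1},
    {"delta_rot":[0,0,0],"travel":[-0.1,0,-0.012],"gripper":-1}
  ]
}}

```text
clock: 43.85
tool_pos: [0.5179, -0.0631, 0.0259]
eef_rot: [0.996, 0.088, 0.001, 0.0]
contact_force: [1.6, 0.0, 3.3]
opening: 0.005
```

```bash
python3 -c "
from h import *
s=r.get_state();R0=R.from_quat(s['eef_rot']);print(s['tool_pos'],s['clock'],R0.inv().apply(s['contact_force']), R0.inv().apply(np.array([.5732,-.0527,.023])-s['tool_pos']))"; python3 t.py | tail -5; python3 o.py
```

```text
[ 0.51789714 -0.06313043  0.02589239] 43.85 [ 1.59842777  0.25541675 -3.26553458] [ 0.05626681 -0.00055786  0.00304979]
30 y range [-29.9  31. ]
50 y range [-30.4  26. ]
65 y range [-30.4  26.1]
85 y range 
95 y range 
now flat normal deg mod60 42.6 inr 0.0110 rms mm 0.089 [ 0.5737 -0.0527]
```

Emit:
{"fn": "play_rows", "kwargs": {
  "commands": [
    {"delta_rot":[0,0,0],"travel":[0,0,-0.05],"gripper":-1},
    {"delta_rot":[0,0,0],"travel":[0.15,0,-0.05],"gripper":-1},
    {"delta_rot":[0,0,0],"travel":[0.15,0,0.003],"gripper":-1},
    {"delta_rot":[0,0,0],"travel":[0.1,0,0.003],"gripper":-1},
    {"delta_rot":[0,0,0],"travel":[0.05,0,0.003],"gripper":-1},
    {"delta_rot":[0,0,0],"travel":[-0.01,0,0.003],"gripper":-1},
    {"delta_rot":[0,0,0],"travel":[0,0,-0.05],"gripper":-1},
    {"delta_rot":[0,0,0],"travel":[0.15,0,-0.05],"gripper":-1},
    {"delta_rot":[0,0,0],"travel":[0.15,0,0.003],"gripper":-1},
    {"delta_rot":[0,0,0],"travel":[0.1,0,0.003],"gripper":-1},
    {"delta_rot":[0,0,0],"travel":[0.05,0,0.003],"gripper":-1},
    {"delta_rot":[0,0,0],"travel":[-0.01,0,0.003],"gripper":-1}
  ]
}}

```text
clock: 45.45
tool_pos: [0.5182, -0.0626, 0.0257]
eef_rot: [0.996, 0.089, 0.003, 0.0]
contact_force: [1.6, 0.0, 1.9]
opening: -0.003
```

Emit:
{"fn": "play_rows", "kwargs": {
  "commands": [
    {"delta_rot":[0,0,0],"travel":[0,0,-0.05],"gripper":-1},
    {"delta_rot":[0,0,0],"travel":[0.16,0,-0.05],"gripper":-1},
    {"delta_rot":[0,0,0],"travel":[0.16,0,0.003],"gripper":-1},
    {"delta_rot":[0,0,0],"travel":[0.11,0,0.003],"gripper":-1},
    {"delta_rot":[0,0,0],"travel":[0.06,0,0.003],"gripper":-1},
    {"delta_rot":[0,0,0],"travel":[0,0,0.003],"gripper":-1},
    {"delta_rot":[0,0,0],"travel":[-0.05,0,-0.1],"gripper":-1},
    {"delta_rot":[0,0,0],"travel":[-0.29,-0.027,-0.25],"gripper":0},
    {"delta_rot":[0,0,0],"travel":[-0.29,-0.027,-0.25],"gripper":0},
    {"delta_rot":[0,0,0],"travel":[-0.29,-0.027,-0.25],"gripper":0}
  ]
}}

```text
clock: 46.7
tool_pos: [0.4716, -0.067, 0.0617]
eef_rot: [0.996, 0.088, -0.0, 0.0]
contact_force: [-0.0, 1.5, 0.1]
opening: 0.32
```

```bash
python3 t.py ; python3 o.py; python3 -c "
import cv2
a=cv2.imread('pics/tt.png');cv2.imwrite('pics/ttc.png',cv2.resize(a[:260,130:430],(690,598)))"
```

```text
[ 0.47155058 -0.06704349  0.06173539] 46.7 [-0.03232473  1.45939014  0.05684397] 28.161450367829907
15 631 z mm [ 18.6 150.6 152.2]
22 4576 z mm [ 20.6 159.1 163.7]
29 777 z mm [ 18.  138.6 141. ]
36 291 z mm [18.9 19.9 21. ]
43 293 z mm [19.  19.9 20.9]
50 285 z mm [19.4 20.6 22.7]
57 319 z mm [19.7 24.2 25.7]
64 321 z mm [19.7 22.9 25.4]
71 358 z mm [18.8 20.1 21.3]
78 323 z mm [18.7 19.8 20.9]
85 353 z mm [17.6 19.7 20.8]
92 375 z mm [18.6 19.8 20.7]
99 381 z mm [18.8 19.8 20.9]
106 401 z mm [18.7 19.7 20.7]
113 215 z mm [18.7 19.7 20.9]
30 y range [-43.6  44.3]
50 y range [-25.9  33.6]
65 y range [-25.9  34. ]
85 y range [-26.5  34. ]
95 y range [-26.1  34. ]
now flat normal deg mod60 43.2 inr 0.0109 rms mm 0.159 [ 0.5731 -0.0526]
```

View pics/ttc.png

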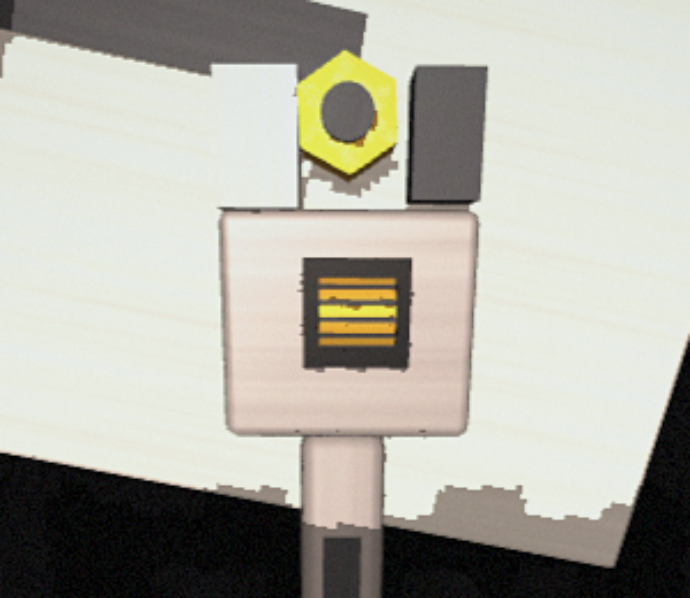

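Emit:
{"fn": "play_rows", "kwargs": {
  "commands": [
    {"delta_rot":[0,0,0],"travel":[0.027,0.019,0],"gripper":0.0},
    {"delta_rot":[0,0,0],"travel":[0.027,0.019,0.2],"gripper":0.0},
    {"delta_rot":[0,0,0],"travel":[0.027,0.019,0.31],"gripper":0.0},
    {"delta_rot":[0,0,0],"travel":[0.027,0.019,0.338],"gripper":0.0},
    {"delta_rot":[0,0,0],"travel":[0.027,0.019,0.338],"gripper":0.0},
    {"delta_rot":[0,0,0],"travel":[0.027,0.019,0.338],"gripper":-0.9},
    {"delta_rot":[0,0,0],"travel":[0.027,0.019,0.338],"gripper":-0.9},
    {"delta_rot":[0,0,0],"travel":[0.027,0.019,0.338],"gripper":-0.9},
    {"delta_rot":[0,0,0],"travel":[0.027,0.019,0.338],"gripper":-0.9}
  ],
  "force": 55
}}

```text
clock: 47.92
tool_pos: [0.4765, -0.0688, 0.0116]
eef_rot: [0.996, 0.088, 0.0, -0.0]
contact_force: [-0.1, 1.1, 5.7]
opening: 0.243
```

Emit:
{"fn": "play_rows", "kwargs": {
  "commands": [
    {"delta_rot":[0,0,0],"travel":[-0.01,0.01,-0.03],"gripper":-0.9},
    {"delta_rot":[0,0,0],"travel":[-0.01,0.01,-0.1],"gripper":-0.9},
    {"delta_rot":[0,0,0],"travel":[-0.01,0.01,-0.3],"gripper":-0.9},
    {"delta_rot":[0,0,0],"travel":[-0.01,0.01,-0.6],"gripper":-0.9},
    {"delta_rot":[0,0,0],"travel":[-0.01,0.01,-0.7],"gripper":-0.9},
    {"delta_rot":[0,0,0],"travel":[-0.01,0.01,-0.7],"gripper":-0.9},
    {"delta_rot":[0,0,0],"travel":[-0.01,0.01,-0.7],"gripper":-0.9}
  ]
}}

```text
clock: 48.8
tool_pos: [0.4746, -0.0705, 0.1157]
eef_rot: [0.996, 0.088, -0.001, -0.0]
contact_force: [-0.3, -0.5, -4.1]
opening: 0.241
```

```bash
python3 t.py ; python3 o.py;python3 -c "
from h import *
print(go([.437,-.365,.117],down(np.radians(-8.4))))"
```

```text
[ 0.47457683 -0.07047354  0.11571492] 48.8 [-0.34391318 -0.48390644 -4.08510812] 21.189260237066367
15 826 z mm [123.  124.7 206. ]
22 4775 z mm [123.1 212.9 217.6]
29 1016 z mm [123.  191.5 195.1]
36 498 z mm [122.7 123.6 124.7]
43 502 z mm [122.7 123.9 124.8]
50 522 z mm [123.6 127.3 128.8]
57 619 z mm [123.6 127.9 129.2]
64 604 z mm [122.7 124.1 126.5]
71 597 z mm [122.2 123.3 124.3]
78 645 z mm [120.4 122.9 124.2]
85 739 z mm [  3.9 123.  124.2]
92 824 z mm [  3.7 122.9 124.1]
99 858 z mm [  3.9 122.9 124.2]
106 822 z mm [  4.  122.8 124. ]
113 98 z mm [3.3 4.3 5.5]
30 y range [-40.   41.4]
50 y range [-28.4  31.3]
65 y range [-28.3  31.3]
85 y range [-29.1  31.6]
95 y range [-29.   31.4]
now flat normal deg mod60 42.5 inr 0.0108 rms mm 0.198 [ 0.573  -0.0528]
(array([-0.5908,  1.8884, -0.0114]), array([-5.000e-04,  3.000e-04, -3.971e-01]))
```

Emit:
{"fn": "play_rows", "kwargs": {
  "commands": [
    {"delta_rot":[0,0,-0.05],"travel":[-0.08,0.25,0],"gripper":-0.9},
    {"delta_rot":[0,0,-0.1],"travel":[-0.16,0.5,0],"gripper":-0.9},
    {"delta_rot":[0,0,-0.16],"travel":[-0.23,0.7,0],"gripper":-0.9},
    {"delta_rot":[0,0,-0.22],"travel":[-0.295,0.94,0],"gripper":-0.9},
    {"delta_rot":[0,0,-0.28],"travel":[-0.295,0.94,0],"gripper":-0.9},
    {"delta_rot":[0,0,-0.34],"travel":[-0.295,0.94,0],"gripper":-0.9},
    {"delta_rot":[0,0,-0.397],"travel":[-0.295,0.94,0],"gripper":-0.9},
    {"delta_rot":[0,0,-0.397],"travel":[-0.295,0.94,0],"gripper":-0.9},
    {"delta_rot":[0,0,-0.397],"travel":[-0.295,0.94,0],"gripper":-0.9}
  ]
}}

```text
clock: 50.02
tool_pos: [0.4561, -0.2174, 0.1157]
eef_rot: [0.758, 0.652, -0.0, -0.0]
contact_force: [0.3, 0.2, -3.2]
opening: 0.243
```

```bash
python3 -c "
from h import *
s=r.get_state();print(s['tool_pos'],s['opening'],s['clock'])
print(go([.437,-.365,.117],down(np.radians(-8.4))))"
```

```text
[ 0.45609501 -0.21738392  0.11571472] 0.24264952969992615 50.025
(array([-0.9921,  0.0214, -0.0089]), array([-0.0002, -0.0001, -0.0012]))
```

Emit:
{"fn": "play_rows", "kwargs": {
  "commands": [
    {"delta_rot":[0,0,0],"travel":[-0.35,0.01,0],"gripper":-0.9},
    {"delta_rot":[0,0,0],"travel":[-0.7,0.02,0],"gripper":-0.9},
    {"delta_rot":[0,0,0],"travel":[-0.99,0.02,0],"gripper":-0.9},
    {"delta_rot":[0,0,0],"travel":[-0.99,0.02,0],"gripper":-0.9},
    {"delta_rot":[0,0,0],"travel":[-0.99,0.02,0],"gripper":-0.9}
  ]
}}

```text
clock: 50.65
tool_pos: [0.4375, -0.3637, 0.1157]
eef_rot: [0.757, 0.653, 0.0, -0.001]
contact_force: [-0.2, 0.3, -3.7]
opening: 0.24
```

Emit:
{"fn": "play_rows", "kwargs": {
  "commands": [
    {"delta_rot":[0,0,0],"travel":[0,0,0.3],"gripper":-0.9},
    {"delta_rot":[0,0,0],"travel":[0,0,0.55],"gripper":-0.9},
    {"delta_rot":[0,0,0],"travel":[0,0,0.64],"gripper":-0.9},
    {"delta_rot":[0,0,0],"travel":[0,0,0.67],"gripper":-0.9},
    {"delta_rot":[0,0,0],"travel":[0,0,0.675],"gripper":-0.9},
    {"delta_rot":[0,0,0],"travel":[0,0,0.675],"gripper":-0.9},
    {"delta_rot":[0,0,0],"travel":[0,0,0.675],"gripper":0.0},
    {"delta_rot":[0,0,0],"travel":[0,0,0.675],"gripper":0.0},
    {"delta_rot":[0,0,0],"travel":[0,0,0.675],"gripper":0.0},
    {"delta_rot":[0,0,0],"travel":[0,0,0.4],"gripper":0.0},
    {"delta_rot":[0,0,0],"travel":[0,0,0],"gripper":0.0},
    {"delta_rot":[0,0,0],"travel":[0,0,-0.3],"gripper":0.0}
  ]
}}

```text
clock: 52.15
tool_pos: [0.4379, -0.365, 0.1634]
eef_rot: [0.757, 0.653, 0.0, 0.001]
contact_force: [0.8, -0.2, 0.8]
opening: 0.5
```

Emit:
{"fn": "play_rows", "kwargs": {
  "commands": [
    {"delta_rot":[0,0,0],"travel":[-0.25,0,-0.4],"gripper":-1},
    {"delta_rot":[0,0,0],"travel":[-0.25,0,-0.4],"gripper":-1},
    {"delta_rot":[0,0,0],"travel":[-0.25,0,-0.4],"gripper":-1},
    {"delta_rot":[0,0,0],"travel":[-0.25,0,-0.4],"gripper":-1}
  ]
}}

```text
clock: 52.65
tool_pos: [0.4317, -0.3998, 0.2194]
eef_rot: [0.757, 0.654, 0.0, -0.002]
contact_force: [1.0, -0.1, 0.2]
opening: 0.069
```

```bash
cat > chk.py <<'E'
from h import *
from e import fit_wrench
import sys
st=r.get_state();print(st['tool_pos'],st['clock'])
w=snap('wrist','chk'+sys.argv[1]); C=cloud(w)
k=(C[:,2]>.018)&(C[:,2]<.036)&(abs(C[:,0]-.44)<.08)&(abs(C[:,1]+.35)<.13)
print('z of wrench top pct',np.percentile(C[k][:,2],[5,50,95])); print(fit_wrench(C[k],[.438,-.355,np.radians(81.5)]))
hsv=cv2.cvtColor(w['color'],cv2.COLOR_RGB2HSV); v=((hsv[:,:,0]<8)|(hsv[:,:,0]>172))&(hsv[:,:,1]>150)&(hsv[:,:,2]>60)
T=cloud(w,v);T=T[abs(T[:,2]-.008)<.006]; (a,b),rad=cv2.minEnclosingCircle(T[:,:2].astype(np.float32)); print('trivet',a,b,rad)
g=(hsv[:,:,0]>45)&(hsv[:,:,0]<75)&(hsv[:,:,1]>120); B=cloud(w,g); B=B[(B[:,2]>.05)&(B[:,2]<.13)]
if len(B)>30:
    n=np.linalg.svd(B-B.mean(0),full_matrices=False)[2][2]; print('button',B.mean(0),(B.max(0)+B.min(0))/2,'normal',n*np.sign(n[2]),len(B))
for d in viewer.pinpoint('wrist','fan_button_top')[:2]: print(d['conf'],d['at'],pt(w,d['at']))
E
python3 chk.py 1; python3 cups.py scene side; python3 n.py|tail -1
```

```text
[ 0.43172854 -0.39984134  0.21937307] 52.65
z of wrench top pct [0.02099427 0.02282215 0.02464442]
(array([ 0.43843751, -0.35558474,  1.41823847]), np.float64(0.0011370060546713905))
trivet 0.4328967034816742 -0.3505420684814453 0.10011995583772659
button [ 0.61248978 -0.30940597  0.08400633] [ 0.61463983 -0.31288749  0.07868038] normal [-0.31587923  0.24764818  0.91590976] 1494
0.96 [487.0, 47.7] [ 0.61183445 -0.30490428  0.08337992]
scene 0.91 [360. 283.] S [ 87. 155.] top 0.053 mid [0.489 0.326 0.048] 371
scene 0.85 [282. 239.] S [23. 32.] top 0.073 mid [0.608 0.123 0.068] 329
scene 0.74 [292. 261.] S [21. 31.] top 0.075 mid [0.616 0.185 0.07 ] 387
scene 0.64 [412. 260.] S [ 87. 156.] top 0.053 mid [0.299 0.325 0.048] 342
scene 0.6 [358. 244.] S [ 87. 153.] top 0.053 mid [0.392 0.194 0.048] 300
side 0.77 [192. 180.] S [ 87. 231.] top 0.051 mid [0.299 0.322 0.045] 189
side 0.7 [292. 347.] S [10. 31.] top 0.025 mid [ 0.445 -0.36   0.021] 680
side 0.56 [288. 184.] S [101. 126.] top 0.073 mid [0.618 0.178 0.068] 131
side 0.47 [223. 205.] S [ 86. 224.] top 0.049 mid [0.387 0.19  0.044] 161
[ 0.43210955 -0.40123257  0.22045443] 52.95 op -0.1017121675979718 F tool [ 0.25332626  0.19885348 -0.6138876 ] M tool [ 0.00839371 -0.10313143 -0.01745368] yaw -8.376368799648745
```

```bash
cat > p.py <<'E'
from h import *
st=r.get_state();R0=R.from_quat(st['eef_rot'])
n=np.array([-.342,.268,.9]);n/=np.linalg.norm(n)
z=R0.as_matrix()[:,2]; ax=np.cross(z,-n); al=R.from_rotvec(ax/np.linalg.norm(ax)*np.arctan2(np.linalg.norm(ax),z@-n)) if np.linalg.norm(ax)>1e-6 else R.identity()
P=np.array([.6135,-.307,.084])
print(st['tool_pos'],st['contact_force']); 
for h in (.05,.0,-.006): print(h,go(P+h*n,al*R0))
E
python3 p.py
```

```text
[ 0.43211178 -0.40139847  0.22064443] [ 0.01519344  0.46027408 -0.1036906 ]
0.05 (array([0.8704, 0.9791, 0.6106]), array([-0.1246, -0.0711,  0.    ]))
0.0 (array([0.7984, 1.1052, 0.9106]), array([-0.1246, -0.0711,  0.    ]))
-0.006 (array([0.7898, 1.1204, 0.9466]), array([-0.1246, -0.0711,  0.    ]))
```

Emit:
{"fn": "play_rows", "kwargs": {
  "commands": [
    {"delta_rot":[-0.04,-0.023,0],"travel":[0.3,0.3,0.1],"gripper":-1},
    {"delta_rot":[-0.08,-0.046,0],"travel":[0.55,0.6,0.2],"gripper":-1},
    {"delta_rot":[-0.1246,-0.0711,0],"travel":[0.8,0.9,0.4],"gripper":-1},
    {"delta_rot":[-0.1246,-0.0711,0],"travel":[0.87,0.98,0.61],"gripper":-1},
    {"delta_rot":[-0.1246,-0.0711,0],"travel":[0.87,0.98,0.61],"gripper":-1},
    {"delta_rot":[-0.1246,-0.0711,0],"travel":[0.87,0.98,0.61],"gripper":-1},
    {"delta_rot":[-0.1246,-0.0711,0],"travel":[0.87,0.98,0.61],"gripper":-1}
  ]
}}

```text
clock: 53.88
tool_pos: [0.606, -0.2962, 0.1388]
eef_rot: [0.74, 0.638, 0.038, 0.208]
contact_force: [-0.3, 0.1, -0.1]
opening: 0.004
```

```bash
python3 p.py; python3 cups.py scene side | grep -v 'S \[ 8'
```

```text
[ 0.60604261 -0.2962271   0.13875297] [-0.28947812  0.06330076 -0.08456788]
0.05 (array([ 0.0187, -0.0847,  0.0337]), array([-0.0073, -0.0019, -0.    ]))
0.0 (array([ 0.0167, -0.077 ,  0.367 ]), array([-0.0073, -0.0019, -0.    ]))
-0.006 (array([ 0.0165, -0.076 ,  0.407 ]), array([-0.0073, -0.0019, -0.    ]))
scene 0.65 [291. 260.] S [98. 32.] top 0.073 mid [0.615 0.183 0.068] 329
scene 0.5 [280. 238.] S [30. 33.] top 0.073 mid [0.605 0.102 0.068] 301
```

Emit:
{"fn": "play_rows", "kwargs": {
  "commands": [
    {"delta_rot":[-0.007,-0.002,0],"travel":[0.017,-0.077,0.2],"gripper":-1},
    {"delta_rot":[-0.007,-0.002,0],"travel":[0.017,-0.077,0.33],"gripper":-1},
    {"delta_rot":[-0.007,-0.002,0],"travel":[0.017,-0.077,0.38],"gripper":-1},
    {"delta_rot":[-0.007,-0.002,0],"travel":[0.017,-0.077,0.41],"gripper":-1},
    {"delta_rot":[-0.007,-0.002,0],"travel":[0.017,-0.077,0.43],"gripper":-1},
    {"delta_rot":[-0.007,-0.002,0],"travel":[0.017,-0.077,0.43],"gripper":-1}
  ]
}}

```text
clock: 54.82
tool_pos: [0.6313, -0.3154, 0.0897]
eef_rot: [0.742, 0.638, 0.034, 0.202]
contact_force: [-3.3, 1.0, 2.7]
opening: 0.013
```

```bash
python3 p.py
```

```text
[ 0.63130651 -0.31544712  0.08965102] [-3.33197892  1.04494506  2.68229186]
0.05 (array([ 0.0431, -0.1427, -0.3494]), array([-0.0125, -0.0027, -0.    ]))
0.0 (array([ 0.0403, -0.1296, -0.0164]), array([-0.0125, -0.0027, -0.    ]))
-0.006 (array([ 0.0399, -0.128 ,  0.0236]), array([-0.0125, -0.0027, -0.    ]))
```

Emit:
{"fn": "play_rows", "kwargs": {
  "commands": [
    {"delta_rot":[0,0,0],"travel":[0,0,-0.15],"gripper":-1},
    {"delta_rot":[0,0,0],"travel":[0,0,-0.4],"gripper":-1},
    {"delta_rot":[0,0,0],"travel":[0,0,-0.4],"gripper":-1},
    {"delta_rot":[0,0,0],"travel":[0,0,-0.4],"gripper":-1}
  ]
}}

```text
clock: 55.32
tool_pos: [0.6143, -0.2998, 0.1447]
eef_rot: [0.742, 0.639, 0.034, 0.202]
contact_force: [-0.5, 0.9, -0.6]
opening: 0.005
```

```bash
python3 p.py; python3 -c "
from plant import r
print(r.get_state()['q'])"; python3 chk.py 2|tail -3
```

```text
[ 0.61434485 -0.29980751  0.14468135] [-0.51225823  0.87086288 -0.64585085]
0.05 (array([ 0.0398, -0.1518,  0.0479]), array([-0.0118, -0.0028, -0.    ]))
0.0 (array([ 0.0368, -0.1394,  0.381 ]), array([-0.0118, -0.0028, -0.    ]))
-0.006 (array([ 0.0365, -0.138 ,  0.421 ]), array([-0.0118, -0.0028, -0.    ]))
[ 0.1035638   0.8154997   0.36904118  1.89216162 -0.99073077  0.13833455
  1.12485253]
button [ 0.6140351  -0.30636898  0.08396813] [ 0.61869436 -0.30932389  0.07715332] normal [-0.23392093  0.36897379  0.89952173] 1658
0.59 [14.2, 284.3] [ 0.44783969 -0.34681644  0.02265264]
0.58 [241.9, 218.4] [ 0.61262935 -0.3060418   0.08446075]
```

```bash
cat > p2.py <<'E'
from h import *
import sys
st=r.get_state()
print(st['tool_pos'],st['contact_force'],st['q'])
for h in (.04,.0,-.008): print(h,go([.6098,-.3025,.087+h],down(np.radians(41))))
E
python3 p2.py
```

```text
[ 0.61379382 -0.29995918  0.14380588] [ 0.44921769 -0.25726197 -0.11822574] [ 0.1042363   0.81666789  0.36882564  1.89239021 -0.9906884   0.13860763
  1.12479516]
0.04 (array([ 0.0021, -0.0615,  0.0988]), array([ 0.0757,  0.112 , -0.2712]))
0.0 (array([ 0.0573, -0.1528,  0.3432]), array([ 0.0757,  0.112 , -0.2712]))
-0.008 (array([ 0.0684, -0.1711,  0.3921]), array([ 0.0757,  0.112 , -0.2712]))
```

Emit:
{"fn": "play_rows", "kwargs": {
  "commands": [
    {"delta_rot":[0.02,0.03,-0.07],"travel":[0,-0.03,0],"gripper":-1},
    {"delta_rot":[0.04,0.06,-0.14],"travel":[0,-0.06,0],"gripper":-1},
    {"delta_rot":[0.06,0.09,-0.21],"travel":[0,-0.06,0],"gripper":-1},
    {"delta_rot":[0.0757,0.112,-0.2712],"travel":[0,-0.06,0],"gripper":-1},
    {"delta_rot":[0.0757,0.112,-0.2712],"travel":[0,-0.06,0],"gripper":-1},
    {"delta_rot":[0.0757,0.112,-0.2712],"travel":[0,-0.06,0],"gripper":-1}
  ]
}}

```text
clock: 56.18
tool_pos: [0.6062, -0.2996, 0.1403]
eef_rot: [0.415, 0.91, 0.0, 0.001]
contact_force: [1.2, -0.2, -0.2]
opening: 0.007
```

```bash
python3 p2.py
```

```text
[ 0.60620587 -0.29962127  0.14033677] [ 1.1608584  -0.23382792 -0.15665521] [ 0.17576769  0.91634446  0.43668608  1.50029511 -0.4723707   0.82970339
  1.4992438 ]
0.04 (array([-0.0301,  0.0055,  0.0889]), array([ 0.0002,  0.0003, -0.0002]))
0.0 (array([-0.0298,  0.0053,  0.3556]), array([ 0.0002,  0.0003, -0.0002]))
-0.008 (array([-0.0298,  0.0053,  0.4089]), array([ 0.0002,  0.0003, -0.0002]))
```

Emit:
{"fn": "play_rows", "kwargs": {
  "commands": [
    {"delta_rot":[0,0,0],"travel":[-0.03,0.005,0.2],"gripper":-1},
    {"delta_rot":[0,0,0],"travel":[-0.03,0.005,0.34],"gripper":-1},
    {"delta_rot":[0,0,0],"travel":[-0.03,0.005,0.38],"gripper":-1},
    {"delta_rot":[0,0,0],"travel":[-0.03,0.005,0.4],"gripper":-1},
    {"delta_rot":[0,0,0],"travel":[-0.03,0.005,0.4],"gripper":-1}
  ]
}}

```text
clock: 56.8
tool_pos: [0.6083, -0.302, 0.0821]
eef_rot: [0.415, 0.91, -0.0, 0.0]
contact_force: [-1.6, 2.2, 3.1]
opening: 0.006
```

Emit:
{"fn": "play_rows", "kwargs": {
  "commands": [
    {"delta_rot":[0,0,0],"travel":[0,0,0.03],"gripper":-1},
    {"delta_rot":[0,0,0],"travel":[0,0,0.03],"gripper":-1},
    {"delta_rot":[0,0,0],"travel":[0,0,0.03],"gripper":-1}
  ]
}}

```text
clock: 57.18
tool_pos: [0.6088, -0.3025, 0.0803]
eef_rot: [0.415, 0.91, 0.0, 0.001]
contact_force: [-6.5, 4.3, 18.1]
opening: 0.008
```

```bash
python3 p2.py
```

```text
[ 0.60881178 -0.30248195  0.08031927] [-6.48895653  4.29810551 18.14969966] [ 0.19734207  0.99535122  0.39744309  1.51510168 -0.50702924  0.73284511
  1.52760529]
0.04 (array([-0.005 ,  0.0052, -0.3112]), array([ 0.0003,  0.0006, -0.0002]))
0.0 (array([-0.0045,  0.0049, -0.0445]), array([ 0.0003,  0.0006, -0.0002]))
-0.008 (array([-0.0044,  0.0049,  0.0088]), array([ 0.0003,  0.0006, -0.0002]))
```

Emit:
{"fn": "play_rows", "kwargs": {
  "commands": [
    {"delta_rot":[0,0,0],"travel":[0,0,-0.035],"gripper":-1},
    {"delta_rot":[0,0,0],"travel":[0,0,-0.035],"gripper":-1},
    {"delta_rot":[0,0,0],"travel":[0,0,-0.035],"gripper":-1}
  ]
}}

```text
clock: 57.55
tool_pos: [0.6089, -0.3023, 0.0823]
eef_rot: [0.415, 0.91, -0.0, 0.001]
contact_force: [-1.7, 0.4, 2.0]
opening: 0.001
```

Emit:
{"fn": "play_rows", "kwargs": {
  "commands": [
    {"delta_rot":[0,0,0],"travel":[0,0,-0.012],"gripper":-1},
    {"delta_rot":[0,0,0],"travel":[0,0,-0.012],"gripper":-1},
    {"delta_rot":[0,0,0],"travel":[0,0,-0.012],"gripper":-1}
  ]
}}

```text
clock: 57.92
tool_pos: [0.6086, -0.3019, 0.0839]
eef_rot: [0.415, 0.91, -0.0, 0.0]
contact_force: [-2.7, 0.9, 1.2]
opening: 0.003
```

Emit:
{"fn": "play_rows", "kwargs": {
  "commands": [
    {"delta_rot":[0,0,0],"travel":[0,0,-0.012],"gripper":-1},
    {"delta_rot":[0,0,0],"travel":[0,0,-0.012],"gripper":-1},
    {"delta_rot":[0,0,0],"travel":[0,0,-0.012],"gripper":-1}
  ]
}}

```text
clock: 58.3
tool_pos: [0.6092, -0.3021, 0.086]
eef_rot: [0.415, 0.91, -0.0, 0.001]
contact_force: [-1.0, 1.7, 0.3]
opening: 0.007
```

Emit:
{"fn": "play_rows", "kwargs": {
  "commands": [
    {"delta_rot":[0,0,0],"travel":[0,0,-0.012],"gripper":-1},
    {"delta_rot":[0,0,0],"travel":[0,0,-0.012],"gripper":-1},
    {"delta_rot":[0,0,0],"travel":[0,0,-0.012],"gripper":-1}
  ]
}}

```text
clock: 58.68
tool_pos: [0.6093, -0.3022, 0.0879]
eef_rot: [0.415, 0.91, -0.0, 0.001]
contact_force: [-0.5, 0.6, 1.5]
opening: 0.004
```

Emit:
{"fn": "play_rows", "kwargs": {
  "commands": [
    {"delta_rot":[0,0,0],"travel":[0,0,-0.3],"gripper":-1},
    {"delta_rot":[0,0,0],"travel":[-0.2,0,-0.7],"gripper":-1},
    {"delta_rot":[0,0,0],"travel":[-0.2,0,-0.7],"gripper":-1},
    {"delta_rot":[0,0,0],"travel":[-0.2,0,-0.7],"gripper":-1}
  ]
}}

```text
clock: 59.18
tool_pos: [0.6285, -0.3248, 0.1926]
eef_rot: [0.415, 0.91, -0.0, 0.001]
contact_force: [-0.0, 0.5, 0.0]
opening: 0.009
```

```bash
cat > bt.py <<'E'
from h import *
st=r.get_state();print(st['tool_pos'])
w=snap('wrist','bt'); hsv=cv2.cvtColor(w['color'],cv2.COLOR_RGB2HSV)
g=((hsv[:,:,0]>45)&(hsv[:,:,0]<75)&(hsv[:,:,1]>120)).astype(np.uint8); n,lab,s,c=cv2.connectedComponentsWithStats(g); i=1+np.argmax(s[1:,4]); m=lab==i
B=cloud(w,m); 
M=cv2.dilate(m.astype(np.uint8),np.ones((61,61)))>0; A=cloud(w,M&(hsv[:,:,1]<60)&(hsv[:,:,2]>120)); A=A[(A[:,2]>.04)&(A[:,2]<.12)]
c=np.median(A,0)
for _ in range(4):
    nn=np.linalg.svd(A-A.mean(0),full_matrices=False)[2][2]; nn*=np.sign(nn[2]); d=(A-A.mean(0))@nn; o=A.mean(0); A=A[abs(d)<max(.002,2*d.std())]
h=(B-o)@nn; top=B[h>np.percentile(h,60)-.002]
print('panel n',nn,len(A),'button height over panel pct',np.percentile(h,[10,50,90]),'centre',(top.max(0)+top.min(0))/2,top.mean(0),len(B))
E
python3 bt.py
```

```text
[ 0.62851031 -0.3248069   0.19264006]
panel n [-0.31125417  0.29483875  0.90343287] 6394 button height over panel pct [0.01970318 0.02168309 0.02264274] centre [ 0.61348393 -0.30844705  0.0845686 ] [ 0.61333468 -0.3081384   0.08502568] 1142
```

```bash
python3 - <<'E'
import sys; sys.path.insert(0,'.')
from h import *
w=snap('wrist','bt2'); st=r.get_state()
x,y=np.round(px(w,[.6133,-.308,.085])).astype(int); print(x,y)
y0=max(0,y-60);x0=max(0,x-80);c=w['color'][y0:y0+120,x0:x0+160,::-1];cv2.imwrite('pics/btc.png',cv2.resize(c,(800,600)))
n=np.array([-.311,.295,.903]);C=cloud(w);h=(C-[.6133,-.308,.085])@n; d=C-[.6133,-.308,.085]; rho=np.linalg.norm(d-np.outer(h,n),axis=1)
for a in np.arange(0,.034,.002):
    k=(rho>=a)&(rho<a+.002)&(abs(h)<.05); print(round(a,3),k.sum(),np.round(np.percentile(h[k],[10,50,90])*1000,1) if k.sum() else '')
E
```

```text
275 180
0.0 19 [-0.3  0.3  1. ]
0.002 61 [-1.   0.1  1. ]
0.004 98 [-0.6  0.1  0.9]
0.006 147 [-0.6  0.2  1.1]
0.008 178 [-0.7  0.2  1. ]
0.01 232 [-0.8 -0.   1.1]
0.012 264 [-1.5 -0.4  0.5]
0.014 257 [-10.4  -8.7  -1.1]
0.016 253 [-10.6  -9.8  -8.9]
0.018 371 [-10.7  -9.9  -9. ]
0.02 389 [-10.9 -10.   -9.1]
0.022 365 [-22.3 -18.5 -10.3]
0.024 290 [-22.5 -21.7 -20.9]
0.026 455 [-22.8 -21.8 -20.9]
0.028 488 [-22.7 -21.9 -21. ]
0.03 546 [-22.7 -21.9 -21. ]
0.032 572 [-22.7 -21.9 -21. ]
```

View pics/btc.png

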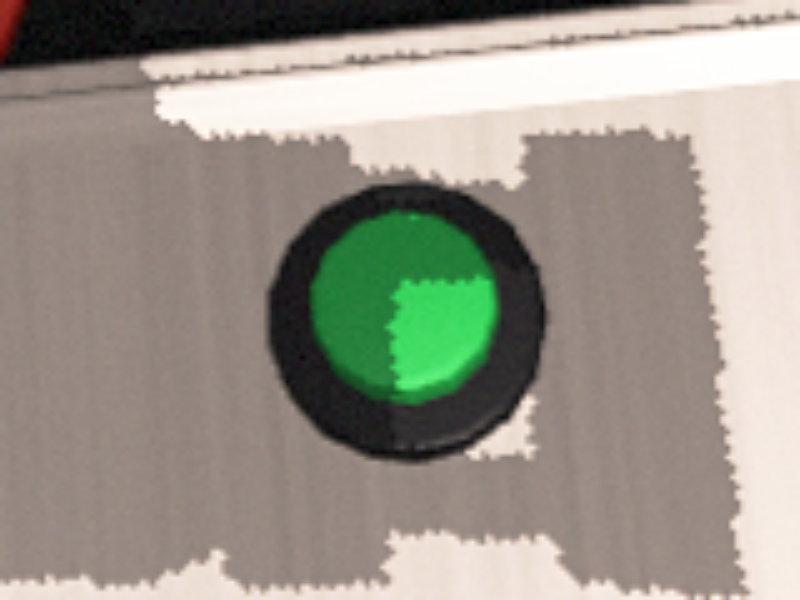

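```bash
python3 cups.py scene side | grep -v 'S \[ 8'; python3 - <<'E'
from h import *
from e import fit_wrench
s=snap('side','fin');C=cloud(s);k=(C[:,2]>.015)&(C[:,2]<.034)&(abs(C[:,0]-.44)<.07)&(abs(C[:,1]+.35)<.13)
print(fit_wrench(C[k],[.438,-.355,1.42]),r.get_state()['clock'],r.get_state()['contact_force'])
cv2.imwrite('pics/finc.png',cv2.resize(s['color'][120:400,160:430,::-1],(579,600)))
E
```

```text
scene 0.85 [292. 260.] S [99. 33.] top 0.074 mid [0.616 0.185 0.069] 315
scene 0.77 [282. 241.] S [26. 33.] top 0.073 mid [0.608 0.103 0.068] 277
side 0.77 [287. 185.] S [101.  53.] top 0.07 mid [0.615 0.181 0.065] 213
side 0.61 [292. 209.] S [20. 50.] top 0.07 mid [0.605 0.096 0.065] 243
(array([ 0.43938366, -0.35668966,  1.41871679]), np.float64(0.0019266963272026878)) 59.525 [-0.39806912 -0.08291378  0.17596784]
```

View pics/finc.png

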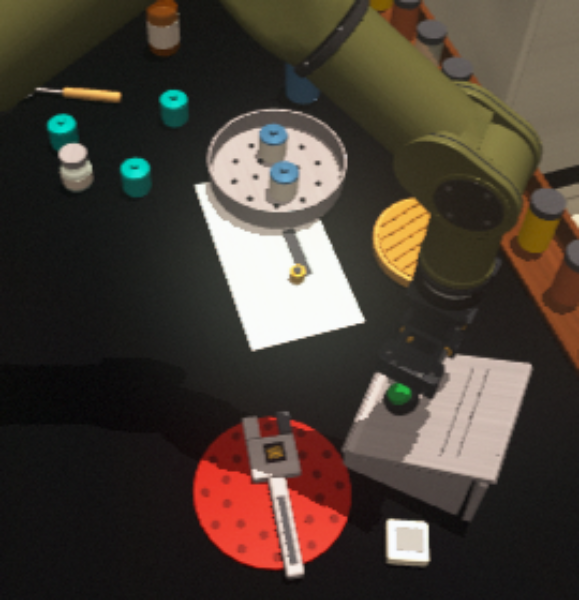

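The final picture shows both white-blue cups upright in the basket at (272,145) and (284,182). The wrench lies flat on the trivet, the button is out, and the bystanders in view have not moved. I'm handing the job in.

```bash
python3 -c "
from plant import r
print(r.finish_job())"
```

```text
the job is handed in; nothing more can be done
None
```

The job is handed in, and my last checks found everything in place. The hand-in gives no verdict.

**What I did**
- **Cups:** I stood the two white-blue cups, the only ones I found, in the basket and left the turquoise look-alikes alone.
- **Nut:** I set the wrench round the nut and rolled the worm until the jaws fitted, at about 22 mm judged by eye. I then turned the nut about 30° clockwise until it came up hard.
- **Wrench and button:** I laid the wrench back on the trivet and pressed the green button to its stop at about 18 N.

**Last checks**
- **Nut:** about 0.81 rad from its hexagon angle after the wrench was lifted off (last close look). The jaw gap and nut angle come from pictures only.
- **Wrench:** flat, about 8 mm from the trivet's centre.
- **Cups:** both upright on the basket floor, about 40 mm from its centre.
- **Button:** out again.
- **Arm:** clear of everything.

**What went wrong or disagreed**
- **Jaws slipped at the stop:** pushing on against it, the wrench turned about 12° on the nut and the jaws probably spread a little.
- **First lift:** the jaws stuck on the nut and the wrench tipped in the grip. Lowering it again I pressed with about 42 N through the wrench. I then laid it flat, opened the jaws with the worm and lifted it level.
- **Nut reading:** one reading of 0.75 rad, taken while the wrench was stuck, disagreed with the others at 0.79 to 0.81.
- **Button:** the first press, with the tool tilted, missed because a wrist joint reached its limit. The second, straight down, worked.
- **Cup position:** one detection put a cup 2 cm aside, but later ones did not.

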